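# Turn the cork-faced cauls out of the drying hutch

### The arm

A 6-joint arm with a two-finger parallel gripper is mounted at the origin on a cart in front of the work surface, level with it; the furniture and walls round the work are solid. World frame = base frame: x ahead of the robot, y to its left, z up, the work surface at z = 0. Lengths are in m, angles in degrees, forces in N, time in s.
With the tool pointing down it reaches from about 0.35 to 0.875 m from the base axis. Payload 4.2 kg.
Tool frame: the origin (TCP) lies at the centre of the arm's flange, where the gripper is bolted on; the fingertips stand 182 mm ahead of it and the grasp point (between the pads) lies 164 mm ahead of it (r.nose_length is the distance from the TCP to the fingertips, in m); z points along the fingers, y is the line along which they close (so a half turn about z gives the same grasp; the last joint's range is limited). The gripper opens to 87 mm and grips with 3 to 60 N. Pads are 19 mm wide; open, the fingers measure 117 mm over their backs; the gripper's body (75 mm by 190 mm) begins 51 mm behind the grasp point.
Start: joints at [85.405, 22.042, 0.453, 0, -68.411, -14.817], TCP at [0.208, 0.589, 0.405] pointing down, gripper open.
Joint ranges: [-179.83, 179.83], [-69.29, 118.12], [-61.27, 80.66], [-181.25, 117.63], [-171.15, -9.14], [-177.46, 177.46]. Speed limits (degrees/s): [159.86, 159.86, 180, 180, 180, 180].

### API

Orientations are given as a 3x3 rotation matrix whose columns are the frame's x, y, z axes.
In Python, from station import r, vision gives the robot as it stands. The module is installed in compiled form; this text tells all that it offers.
- The arm moves only by the shell command python3 -m creep 'ROWS'. ROWS is JSON, a list of rows, each a list of 7 numbers: the opening, from -1 (shut) to 1 (fully open), then the shift along the tool's x, y, z in mm, then the turn, a rotation vector about the tool's x, y, z in degrees. A call has 1 to 8 rows; each row is the pose to reach, as a shift and turn from the pose commanded when the call began, along the tool's axes at that moment; what a row does not reach only later rows make up. A row lasts 1/12 s, in which the tool goes at most 41.7 mm and 7.16 degrees, less where a joint would pass 70% of its speed; a pose out of reach is approached as far as the arm can. A call with a gripper value outside its range is refused whole. The fingers move at their own pace and stop on an object; the grip force is fixed at half the most. Time passes only in rows, so rows that repeat a pose let the fingers close. It gives the time, the measured TCP pose, the force, the opening and the grip force at its end, in the units of the state.
- r.sense(): the state, without advancing time (a new reading comes with each control period).
- vision.capture(name): name is "scene" or "top"; returns (picture, depth): 384x512x3 uint8, red, green, blue; 384x512 float32, m along the optical axis (not along the pixel's ray), 0 where there is no reading.
- vision.camera_model(name): a dict with "vertical_fov" (degrees; the focal length in pixels is half the picture's height over the tangent of half this angle, whatever the lens; pixels are square), "cx", "cy" (the principal point, pixels), "extrinsics" (4x4, takes a point from camera to world coordinates). Camera axes: x right, y down, z forward; pixel columns grow to the right and rows downward; lengths in m; the calibration is good to about 2 mm. A picture is of the moment at which its call begins. camera_model takes no time and is no camera call.
- r.finish_job(): hands the job in; it is judged then, once.
Trained networks look in the newest picture that a camera, given by its name, has taken for a name from the list of things; names that differ only in an ending like _2 or _b are one class to them, and where a whole thing is asked for, a point or a joint stands for the part that bears it (a point fixed in the world has none). Each returns a list of dicts, best first, with "conf" (0 to 1); they miss things now and then, are a little off and sometimes report something else, mostly with a low value. They report only what shows in the picture. A call takes as long as a camera call.
- vision.find_in(camera, thing): "uv" ([column, row] in pixels, amid what is visible of it).
- vision.cut_out(camera, thing): "region" (384x512 bool, what is visible of it) and "uv" ([column, row] in pixels, amid what is visible of it).
The state is a dict: "time_s": time; "joints": joint angles; "joint_velocities": joint speeds; "effort": joint torques, N m; "tcp_pos": TCP position; "ee_rot": TCP orientation; "wrist_force": force on the tool from outside, world axes, zero at the start; "moment": the same for the moment, N m; "gripper_width": opening from 0.0 (shut) to 1.0 (fully open); "gripper_force": force on a finger pad.
Only numpy, scipy, OpenCV 4.12 (cv2) and the standard library are available. Lean on these libraries where they do the work, as an engineer would, in place of code of your own. Each camera call takes 0.05 s, during which the arm holds its last target. There are 200 camera calls.

### The job

The cork-faced cauls in the drying hutch are to cure cork side down: slide the sash up and leave it standing open, then take out every caul, turn it over and lay it flat on the floor of the rimmed board with the cork underneath, inside the rim and not on another caul. When all are laid, slide the sash fully shut again. Do not knock the glue bottle or the tape roll out of place.

Things in the scene. Friction and masses are not known exactly. Their poses are not given: they have to be found in the camera images.
- hutch: fixed plywood drying hutch, 170 (x) x 360 (y) x 224 mm; origin at the bench under its centre, x from its front to its back wall. Floor inside 50 mm up, free from x -85 mm (sill) to +73 and y +-168, between slatted sides. Its front is a clear sash 328 mm wide, 205 mm long, leaning back 40 degrees from the sill to the back wall; cauls are reached only under the raised sash
- hutch_sill (a point): middle of the front edge of the hutch's floor, 50 mm above the bench; the axes are the hutch's
- sash (a joint): how far the sash is slid up its slope, m: 0 shut, 0.17 at the upper stop. It moves along (0.64, 0, 0.77) in the hutch's axes, weighs 250 g, and its friction of 3.5 N holds it at any height where it is let go; it has to be pushed down to shut (1.5 N)
- sash_tab (a point): grip point of the dark wooden tab in the middle of the sash, moving with it: an upright tab 14 mm thick (along the hutch's y), 32 mm high (16 mm above and below this point), standing out level to the front: it ends 17 mm in front of this point and meets the sash about 40 mm behind it
- board_floor (a point): middle of the floor of the rimmed curing board, on its upper side, 10 mm above the bench: a loose wooden board, 0.9 kg, 220 (x) x 290 (y) mm, floor inside the rim 200 (x) x 270 (y) mm, rim 10 mm wide and 6 mm higher than the floor; z up
- caul1_mid (a point): centre of a loose maple caul 104 (x) x 40 (y) x 16 mm (z), about 70 g, one broad face covered with tan cork, the other bare pale wood with two small brass screw heads. z points out of the cork: up at the start, down at the end. The cauls start about 82 mm apart on the hutch's floor, x front to back, near ends 22 to 32 mm behind the sill. None if absent
- glue_bottle: loose glue bottle, white with an orange and red tip, 58 mm across and 226 mm high, upright; origin under its centre; leave it alone
- tape_roll: loose roll of yellow masking tape lying flat, 49 mm across, 19 mm high; origin under its centre; leave it alone
- caul2_mid (a point): centre of another caul just like caul1 (104 x 40 x 16 mm, z axis out of the cork face); None when absent
- caul3_mid (a point): centre of another caul just like caul1 (104 x 40 x 16 mm, z axis out of the cork face); None when absent

How it is judged:
By the outcome, as a careful person would: the job done as asked, in the order asked, and still so for the second after the job is handed in, with the robot touching nothing.
Of caul1, caul2, caul3 only 2 to 3 are there at a start; the rules pass over those that are not, and their reading is None.
At some moment in a run one of board may be knocked a few centimetres aside while the robot is not near it.
Once in a run the grip may slacken for a moment while it holds something.
It also fails if it takes over 210 s, if anything falls off the work surface, if the arm or the gripper's body presses on something with over 40 N, if the wrist force passes 120 N, or if a joint passes its speed limit or range.

## Working session

There is one attempt and no reset: what is moved stays moved. The work goes in short steps, Python scripts to look and compute and a shell command to move; the robot and the scene stay as the last step left them, time stands still between calls to the robot, and variables do not carry over. Pictures are saved under pics/ and viewed, at most 14 in all, crops included, and the job is handed in when it is done.

```bash
mkdir -p pics
cat > h.py <<'E'
import numpy as np, cv2
from station import r, vision
def cap(n):
    p,d=vision.capture(n); m=vision.camera_model(n)
    f=p.shape[0]/2/np.tan(np.radians(m["vertical_fov"]/2))
    v,u=np.mgrid[:384,:512]
    c=np.stack([(u-m["cx"])/f*d,(v-m["cy"])/f*d,d],-1)
    E=np.array(m["extrinsics"]); W=c@E[:3,:3].T+E[:3,3]; W[d==0]=np.nan
    return p,W
def save(p,n,crop=None,s=1):
    if crop: p=p[crop[1]:crop[3],crop[0]:crop[2]]
    cv2.imwrite("pics/"+n,cv2.resize(p[:,:,::-1],None,fx=s,fy=s,interpolation=cv2.INTER_CUBIC))
def st():
    s=r.sense(); print(s["time_s"],np.round(s["tcp_pos"],4),np.round(s["joints"],1),np.round(s["wrist_force"],1),s["gripper_width"],s["gripper_force"]); print(np.round(s["ee_rot"],3)); return s
E
python3 - <<'E'
from h import *
st()
ims=[]
for n in ("scene","top"):
    p,W=cap(n); ims.append(p); np.save(n+".npy",W)
    print(n,np.round(np.array(vision.camera_model(n)["extrinsics"])[:3,3],3))
    for t in ("hutch","sash","sash_tab","board_floor","caul1_mid","glue_bottle","tape_roll"):
        for o in vision.cut_out(n,t)[:4]:
            g=o["region"]; print(t,round(o["conf"],2),np.round(o["uv"]),g.sum(),np.round(np.nanmedian(W[g],0),3),np.round(np.nanmin(W[g],0),3),np.round(np.nanmax(W[g],0),3))
for p,n in zip(ims,("s0.png","t0.png")): save(p,n,None,1.5)
E
```

```text
0.0 [0.2076 0.5893 0.4036] [ 85.4  22.1   0.4  -0.  -68.4 -14.8] [0.5 0.1 0. ] 1.000352351548476 0.0
[[ 0.943 -0.333 -0.001]
 [-0.333 -0.943 -0.002]
 [ 0.     0.002 -1.   ]]
scene [0.272 0.761 1.095]
hutch 0.55 [303. 134.] 5380 [ 0.634 -0.158  0.139] [ 0.53  -1.26  -0.459] [ 0.98  -0.024  0.232]
sash 0.6 [309. 129.] 3194 [ 0.618 -0.199  0.147] [ 0.536 -0.389  0.049] [ 0.715 -0.038  0.223]
sash_tab 0.56 [308. 133.] 3102 [ 0.62  -0.197  0.148] [ 0.536 -0.381  0.049] [ 0.698 -0.044  0.223]
board_floor 0.68 [257. 230.] 4557 [0.604 0.219 0.013] [ 0.477  0.049 -0.002] [0.746 0.368 0.025]
glue_bottle 0.28 [309. 131.] 3126 [ 0.619 -0.198  0.147] [ 0.536 -0.381  0.05 ] [ 0.709 -0.044  0.223]
glue_bottle 0.18 [301. 133.] 5435 [ 0.634 -0.159  0.138] [ 0.53  -1.26  -0.574] [ 0.98  -0.024  0.232]
tape_roll 0.57 [220. 300.] 147 [0.605 0.479 0.019] [0.581 0.458 0.001] [0.634 0.504 0.025]
top [0.39  0.091 1.784]
hutch 0.76 [342. 212.] 6652 [ 0.63  -0.208  0.158] [ 0.524 -0.698 -0.772] [ 0.84  -0.025  0.237]
sash 0.66 [339. 218.] 4698 [ 0.618 -0.209  0.147] [ 0.533 -0.381  0.042] [ 0.709 -0.044  0.227]
sash_tab 0.63 [341. 218.] 4586 [ 0.618 -0.209  0.146] [ 0.536 -0.382  0.042] [ 0.704 -0.047  0.228]
board_floor 0.58 [214. 222.] 5062 [0.603 0.21  0.012] [ 0.473  0.05  -0.01 ] [0.735 0.37  0.032]
glue_bottle 0.6 [273. 166.] 290 [0.783 0.008 0.137] [ 0.768 -0.019  0.023] [0.814 0.032 0.232]
tape_roll 0.56 [136. 219.] 30 [0.609 0.49  0.019] [0.582 0.464 0.011] [0.623 0.499 0.028]
```

View pics/s0.png

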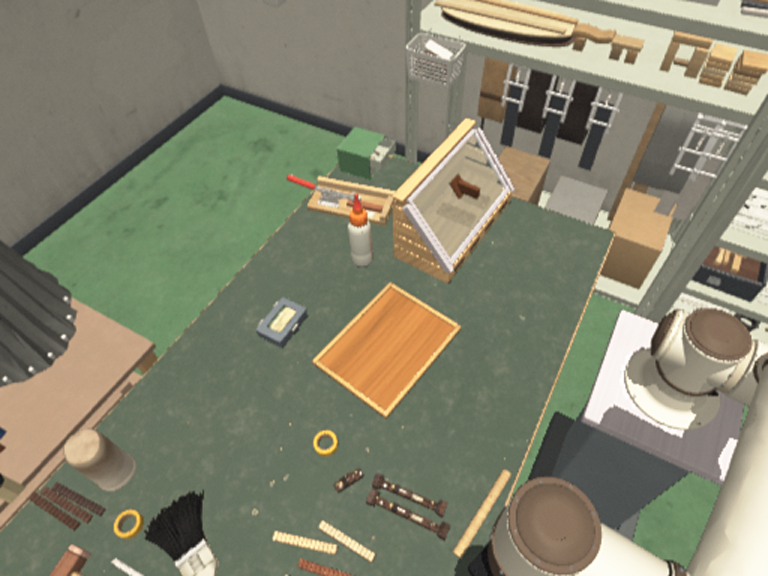

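View pics/t0.png

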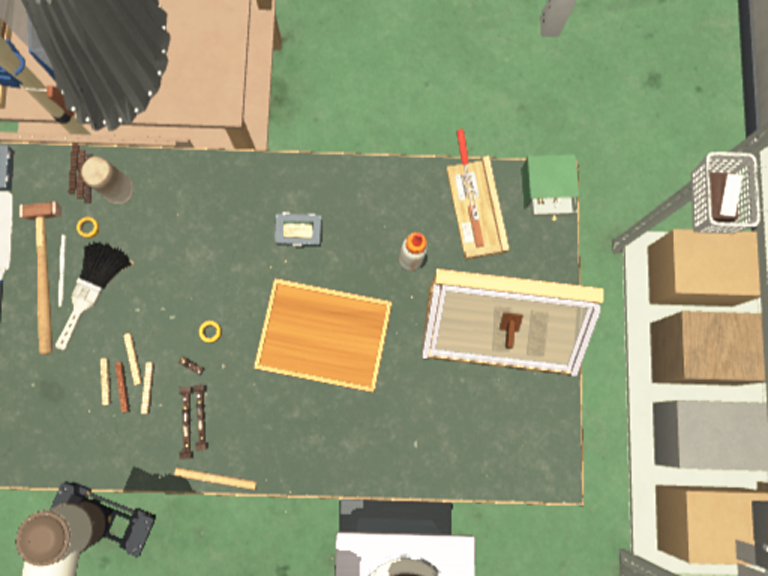

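Run:
```python
from h import *
for n in ("top","scene"):
    W=np.load(n+".npy"); P=W.reshape(-1,3); P=P[~np.isnan(P[:,0])]
    H=P[(P[:,0]>.49)&(P[:,0]<.80)&(P[:,1]>-.45)&(P[:,1]<.0)&(P[:,2]>.035)&(P[:,2]<.26)]
    H=H[~((H[:,0]>.74)&(H[:,1]>-.03))]
    print(n,"hutch",cv2.minAreaRect(H[:,:2].astype(np.float32)))
    # sash plane: RANSAC-ish
    S=H[(H[:,2]>.06)&(H[:,2]<.2)]; best=None; rng=np.random.default_rng(0)
    for _ in range(300):
        a,b,c=S[rng.choice(len(S),3)]; k=np.cross(b-a,c-a); k/=np.linalg.norm(k)+1e-12
        m=abs((S-a)@k)<.003
        if best is None or m.sum()>best.sum(): best=m
    Q=S[best]; c=Q.mean(0); k=np.linalg.svd(Q-c)[2][2]; k*=np.sign(k[2])
    print("plane",c,k,best.sum(),np.degrees(np.arctan2(k[1],k[0])))
    d=(S-c)@k; T=S[(d>.012)&(d<.08)]; T=T[np.abs(T[:,1]+.21)<.06]
    print("tab",len(T),np.median(T,0),T.min(0),T.max(0))
    B=P[(P[:,0]>.42)&(P[:,0]<.78)&(P[:,1]>.02)&(P[:,1]<.40)&(P[:,2]>.007)&(P[:,2]<.03)]
    m=np.zeros((400,400),np.uint8); 
    print("board",cv2.minAreaRect(B[:,:2].astype(np.float32)),np.median(B[:,2]))
    np.save(n+"T.npy",T)
    print(np.round(T[::max(1,len(T)//25)],3).tolist())
```

```text
top hutch ((0.626643180847168, -0.21357673406600952), (0.3646785020828247, 0.1761876344680786), 84.8713150024414)
plane [ 0.60949609 -0.21173802  0.13388178] [-0.75721929  0.06601289  0.64981632] 2709 175.0176626418057
tab 101 [ 0.59841841 -0.2083792   0.17655763] [ 0.56989254 -0.22419336  0.14959089] [ 0.63433372 -0.20100604  0.18911154]
board ((0.5997511148452759, 0.2099199742078781), (0.3796651363372803, 0.35950061678886414), 89.92218017578125) 0.01252798577241132
[[0.634, -0.215, 0.182], [0.628, -0.215, 0.18], [0.625, -0.216, 0.176], [0.622, -0.212, 0.176], [0.619, -0.21, 0.17], [0.617, -0.205, 0.164], [0.615, -0.215, 0.18], [0.611, -0.208, 0.182], [0.609, -0.206, 0.176], [0.605, -0.203, 0.175], [0.606, -0.216, 0.175], [0.601, -0.208, 0.184], [0.598, -0.206, 0.177], [0.597, -0.203, 0.157], [0.595, -0.212, 0.178], [0.593, -0.207, 0.17], [0.591, -0.203, 0.157], [0.589, -0.213, 0.172], [0.585, -0.205, 0.181], [0.584, -0.203, 0.157], [0.582, -0.212, 0.177], [0.579, -0.205, 0.178], [0.575, -0.201, 0.184], [0.574, -0.202, 0.163], [0.572, -0.212, 0.179], [0.57, -0.211, 0.164]]
scene hut
[... 431 characters left out ...]
.4784667491912842) 0.012982229836910775
[[0.63, -0.216, 0.177], [0.63, -0.206, 0.18], [0.617, -0.212, 0.181], [0.626, -0.206, 0.176], [0.612, -0.21, 0.179], [0.626, -0.208, 0.169], [0.611, -0.21, 0.174], [0.597, -0.214, 0.177], [0.618, -0.208, 0.168], [0.601, -0.205, 0.177], [0.587, -0.21, 0.18], [0.613, -0.207, 0.165], [0.596, -0.203, 0.176], [0.581, -0.206, 0.18], [0.612, -0.206, 0.161], [0.596, -0.204, 0.17], [0.58, -0.205, 0.176], [0.608, -0.207, 0.158], [0.591, -0.205, 0.166], [0.577, -0.207, 0.171], [0.603, -0.205, 0.156], [0.587, -0.203, 0.165], [0.573, -0.209, 0.166], [0.595, -0.206, 0.154], [0.577, -0.2, 0.166], [0.589, -0.203, 0.153], [0.573, -0.202, 0.162], [0.572, -0.201, 0.158]]
```

```bash
cat >> h.py <<'E'
from scipy.spatial.transform import Rotation as Ro
def R(a,psi,roll=0):
    a,q=np.radians([a,psi]); z=np.array([np.cos(a)*np.cos(q),np.cos(a)*np.sin(q),-np.sin(a)])
    y=-np.array([-np.sin(q),np.cos(q),0]); M=np.stack([np.cross(y,z),y,z],1)
    return M@Ro.from_euler("z",roll,degrees=True).as_matrix()
def plan(*wps):
    """wps: (grasp point xyz, a, psi, roll); prints relative moves in the tool axes"""
    s=r.sense(); p,M=np.array(s["tcp_pos"]),np.array(s["ee_rot"])
    for g,a,psi,roll in wps:
        M2=R(a,psi,roll); p2=np.array(g)-.164*M2[:,2]
        d=M.T@(p2-p)*1000; w=Ro.from_matrix(M.T@M2).as_rotvec(degrees=True)
        print("mm",np.round(d,1),"deg",np.round(w,2),"tcp",np.round(p2,3)); p,M=p2,M2
HY=-5.05; hc=np.array([.628,-.2136]); q=np.radians(HY); hx=np.array([np.cos(q),np.sin(q),0]); hy=np.array([-hx[1],hx[0],0])
def hut(x,y,z): return np.r_[hc,0]+x*hx+y*hy+np.array([0,0,z])
E
python3 - <<'E'
from h import *
print(hut(-.085,0,.05))
G=np.array([.588,-.210,.167]); z=R(50,HY)[:,2]
plan(((.42,.3,.256),90,HY,0),((.45,-.05,.256),90,HY,0),((.47,-.2,.286),70,HY,0),(G-.1*z,50,HY,0))
E
```

```text
[ 0.54332995 -0.20611787  0.05      ]
mm [296.5 202.4 -15.3] deg [ -0.     0.   -14.36] tcp [0.42 0.3  0.42]
mm [ 60.7 346.    0. ] deg [0. 0. 0.] tcp [ 0.45 -0.05  0.42]
mm [-23.  147.7 -20.1] deg [ 0. 20. -0.] tcp [ 0.414 -0.195  0.44 ]
mm [-19.7  -0.4  68.2] deg [-0. 20. -0.] tcp [ 0.419 -0.195  0.369]
```

```bash
python3 -m creep '[[1,40,25,0,0,0,-3],[1,74,50,-4,0,0,-6],[1,110,75,-6,0,0,-9],[1,148,101,-8,0,0,-12],[1,185,126,-10,0,0,-14.3],[1,222,151,-12,0,0,-14.3],[1,259,176,-14,0,0,-14.3],[1,296,202,-15,0,0,-14.3]]'; python3 -m creep '[[1,8,40,0,0,0,0],[1,15,80,0,0,0,0],[1,22,120,0,0,0,0],[1,29,160,0,0,0,0],[1,36,200,0,0,0,0],[1,44,240,0,0,0,0],[1,52,280,0,0,0,0],[1,58,318,0,0,0,0]]'
python3 - <<'E'
from h import *
st()
G=np.array([.588,-.210,.167]); z=R(50,HY)[:,2]
plan(((.47,-.2,.286),70,HY,0),(G-.1*z,50,HY,0))
E
```

```text
time_s: 1.47
tcp_pos: [0.4056, 0.3194, 0.4196]
ee_rot: [[0.996, -0.089, 0.001], [-0.089, -0.996, 0.001], [0.001, -0.001, -1.0]]
wrist_force: [0.2, 1.4, -0.2]
gripper_width: 1.002
gripper_force: 0.0
time_s: 2.13
tcp_pos: [0.4339, -0.0027, 0.4195]
ee_rot: [[0.996, -0.089, 0.001], [-0.089, -0.996, 0.0], [0.001, -0.0, -1.0]]
wrist_force: [1.2, 0.9, -0.3]
gripper_width: 0.998
gripper_force: 0.0
2.1333 [ 0.4339 -0.0027  0.4195] [ 21.3   2.3 -23.2   0.  -64.5  63.6] [ 1.2  0.9 -0.3] 0.997568725111154 0.0
[[ 0.996 -0.089  0.001]
 [-0.089 -0.996  0.   ]
 [ 0.001 -0.    -1.   ]]
mm [ -2.6 193.3 -20.7] deg [-0.02 19.92 -0.05] tcp [ 0.414 -0.195  0.44 ]
mm [-19.7  -0.4  68.2] deg [-0. 20. -0.] tcp [ 0.419 -0.195  0.369]
```

```bash
python3 -m creep '[[1,0,30,-5,0,4,0],[1,0,60,-10,0,8,0],[1,0,90,-15,0,12,0],[1,-1,120,-20,0,16,0],[1,-2,150,-21,0,20,0],[1,-3,180,-21,0,20,0],[1,-3,193,-21,0,20,0],[1,-3,193,-21,0,20,0]]'; python3 -m creep '[[1,-5,0,20,0,5,0],[1,-10,0,40,0,10,0],[1,-15,0,60,0,15,0],[1,-20,0,68,0,20,0],[1,-20,0,68,0,20,0]]'
python3 - <<'E'
from h import *
st()
G=np.array([.588,-.210,.167]); z=R(50,HY)[:,2]
plan((G-.1*z,50,HY,0),(G,50,HY,0),(G+hut(.109,0,.131)-hut(0,0,0),50,HY,0))
p,W=cap("scene"); save(p,"s1.png",(200,20,512,260),2.5)
E
```

```text
time_s: 2.8
tcp_pos: [0.4136, -0.1947, 0.4404]
ee_rot: [[0.935, -0.093, 0.341], [-0.088, -0.996, -0.032], [0.343, -0.0, -0.939]]
wrist_force: [0.0, -0.5, 1.4]
gripper_width: 0.998
gripper_force: 0.0
time_s: 3.22
tcp_pos: [0.4165, -0.1923, 0.3659]
ee_rot: [[0.767, -0.089, 0.636], [-0.069, -0.996, -0.056], [0.638, -0.001, -0.77]]
wrist_force: [-1.0, -0.0, -0.7]
gripper_width: 0.997
gripper_force: 0.0
3.2167 [ 0.4165 -0.1923  0.3659] [ -4.3   2.1 -37.5   2.5 -10.7  86.8] [-1.  -0.  -0.7] 0.997195487204239 0.0
[[ 0.767 -0.089  0.636]
 [-0.069 -0.996 -0.056]
 [ 0.638 -0.001 -0.77 ]]
mm [ 4.2  2.5 -0.8] deg [-0.02  0.35 -0.07] tcp [ 0.419 -0.195  0.369]
mm [  0.  -0. 100.] deg [0. 0. 0.] tcp [ 0.483 -0.201  0.293]
mm [167.7   0.  -30.3] deg [0. 0. 0.] tcp [ 0.592 -0.21   0.424]
```

View pics/s1.png

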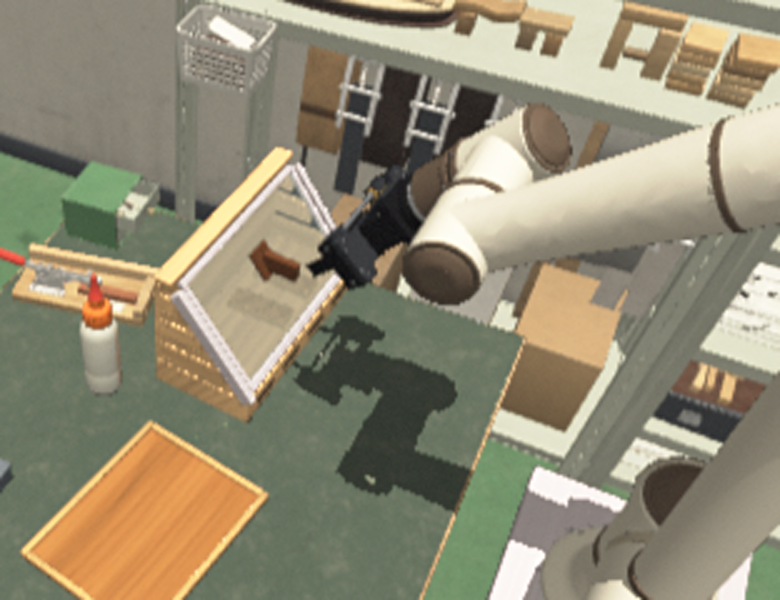

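Run:
```python
from h import *
G=np.array([.588,-.210,.167]); z=R(70,HY)[:,2]
plan((G-.07*z,70,HY,0),(G,70,HY,0),(G+hut(.1085,0,.1305)-hut(0,0,0),70,HY,0))
```

```text
mm [82.4  2.5 43.6] deg [-0.000e+00 -1.967e+01 -1.000e-02] tcp [ 0.508 -0.203  0.387]
mm [ 0.  0. 70.] deg [0. 0. 0.] tcp [ 0.532 -0.205  0.321]
mm [146.6  -0.  -85.5] deg [0. 0. 0.] tcp [ 0.64  -0.215  0.452]
```

```bash
python3 -m creep '[[1,0,0,-20,0,-6,0],[1,0,1,-20,0,-12,0],[1,30,2,0,0,-19.7,0],[1,60,2.5,30,0,-19.7,0],[1,82,2.5,43.6,0,-19.7,0],[1,82,2.5,43.6,0,-19.7,0]]'; python3 -m creep '[[1,0,0,25,0,0,0],[1,0,0,50,0,0,0],[1,0,0,70,0,0,0],[1,0,0,70,0,0,0],[-1,0,0,70,0,0,0],[-1,0,0,70,0,0,0],[-1,0,0,70,0,0,0],[-1,0,0,70,0,0,0]]';python3 -m creep '[[-1,0,0,0,0,0,0],[-1,0,0,0,0,0,0],[-1,0,0,0,0,0,0],[-1,0,0,0,0,0,0]]'
python3 - <<'E'
from h import *
st()
G=np.array([.588,-.210,.167])
plan((G,70,HY,0))
E
```

```text
time_s: 3.77
tcp_pos: [0.5142, -0.2035, 0.3905]
ee_rot: [[0.933, -0.087, 0.349], [-0.081, -0.996, -0.032], [0.35, 0.001, -0.937]]
wrist_force: [0.3, -0.7, 0.4]
gripper_width: 1.003
gripper_force: 0.0
time_s: 4.43
tcp_pos: [0.533, -0.2057, 0.3249]
ee_rot: [[0.933, -0.089, 0.348], [-0.083, -0.996, -0.031], [0.35, 0.0, -0.937]]
wrist_force: [-0.3, -0.2, -0.5]
gripper_width: 0.779
gripper_force: 0.0
time_s: 4.77
tcp_pos: [0.5329, -0.2058, 0.3231]
ee_rot: [[0.934, -0.089, 0.346], [-0.084, -0.996, -0.031], [0.347, 0.0, -0.938]]
wrist_force: [0.1, 0.4, -0.2]
gripper_width: 0.48
gripper_force: 0.0
4.7667 [ 0.5329 -0.2058  0.3231] [ -4.9  17.8 -20.2   0.2 -31.8  89.6] [ 0.1  0.4 -0.2] 0.48000775580226207 0.0
[[ 0.934 -0.089  0.346]
 [-0.084 -0.996 -0.031]
 [ 0.347  0.    -0.938]]
mm [-1.5 -0.7  1.6] deg [ 0.02 -0.31 -0.06] tcp [ 0.532 -0.205  0.321]
```

```bash
python3 -m creep '[[-1,0,0,0,0,0,0],[-1,0,0,0,0,0,0],[-1,0,0,0,0,0,0],[-1,0,0,0,0,0,0],[-1,0,0,0,0,0,0],[-1,0,0,0,0,0,0],[-1,0,0,0,0,0,0],[-1,0,0,0,0,0,0]]'; python3 -m creep '[[-1,20,0,-12,0,0,0],[-1,40,0,-24,0,0,0],[-1,60,0,-35,0,0,0],[-1,80,0,-47,0,0,0],[-1,100,0,-58,0,0,0],[-1,120,0,-70,0,0,0],[-1,135,0,-79,0,0,0],[-1,145,0,-85,0,0,0]]';python3 -m creep '[[-1,1,0,-1,0,0,0],[-1,1,0,-1,0,0,0]]'
python3 - <<'E'
from h import *
st()
p,W=cap("scene"); save(p,"s2.png",(240,20,440,220),3)
E
```

```text
time_s: 5.43
tcp_pos: [0.533, -0.2054, 0.3228]
ee_rot: [[0.934, -0.089, 0.345], [-0.083, -0.996, -0.03], [0.347, -0.0, -0.938]]
wrist_force: [0.1, 3.5, 0.2]
gripper_width: 0.16
gripper_force: 30.0
time_s: 6.1
tcp_pos: [0.6397, -0.215, 0.4499]
ee_rot: [[0.936, -0.089, 0.34], [-0.085, -0.996, -0.028], [0.341, -0.002, -0.94]]
wrist_force: [2.2, 1.5, -9.6]
gripper_width: 0.159
gripper_force: 30.0
time_s: 6.27
tcp_pos: [0.6398, -0.215, 0.4501]
ee_rot: [[0.936, -0.089, 0.34], [-0.085, -0.996, -0.029], [0.341, -0.002, -0.94]]
wrist_force: [4.6, 2.0, -11.6]
gripper_width: 0.159
gripper_force: 30.0
6.2667 [ 0.6398 -0.215   0.4501] [ -4.9  21.7   5.3  -0.  -53.7  89.8] [  4.6   2.  -11.6] 0.15938608620253922 29.999407036229968
[[ 0.936 -0.089  0.34 ]
 [-0.085 -0.996 -0.029]
 [ 0.341 -0.002 -0.94 ]]
```

View pics/s2.png

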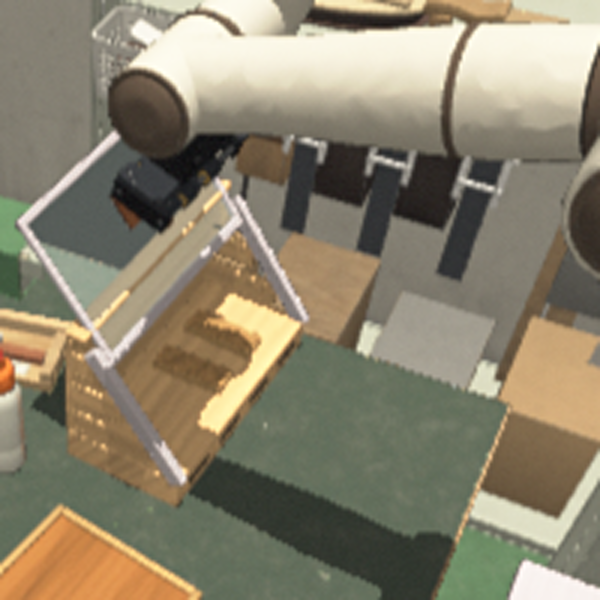

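```bash
python3 -m creep '[[0,0,0,0,0,0,0],[0,0,0,0,0,0,0],[0,0,0,0,0,0,0],[0,0,0,0,0,0,0],[0,0,0,0,0,0,0],[0,0,0,0,0,0,0],[0,0,0,-20,0,0,0],[0,0,0,-50,0,0,0]]'; python3 -m creep '[[0,-30,0,-20,0,0,0],[0,-70,0,-30,0,0,0],[0,-110,0,-30,0,0,0],[0,-150,0,-20,0,0,0],[0,-190,0,-10,0,0,0],[0,-220,0,0,0,0,0],[0,-220,0,0,0,0,0]]'
python3 - <<'E'
from h import *
st()
ims=[]
for n in ("scene","top"):
    p,W=cap(n); ims.append(p); np.save(n+".npy",W)
    for t in ("caul1_mid","sash_tab"):
        for o in vision.cut_out(n,t)[:5]:
            g=o["region"]; print(n,t,round(o["conf"],2),np.round(o["uv"]),g.sum(),np.round(np.nanmedian(W[g],0),3))
a=cv2.resize(ims[0][40:240,240:440],None,fx=2,fy=2); b=cv2.resize(ims[1][150:290,260:420],(400,350)); b=np.vstack([b,np.zeros((50,400,3),np.uint8)])
save(np.hstack([a,b]),"m3.png")
E
```

```text
time_s: 6.98
tcp_pos: [0.6225, -0.2137, 0.4977]
ee_rot: [[0.937, -0.089, 0.338], [-0.084, -0.996, -0.03], [0.34, -0.001, -0.941]]
wrist_force: [-0.0, -0.2, -0.9]
gripper_width: 0.492
gripper_force: 0.0
time_s: 7.57
tcp_pos: [0.4101, -0.1948, 0.4199]
ee_rot: [[0.938, -0.091, 0.335], [-0.087, -0.996, -0.028], [0.336, -0.003, -0.942]]
wrist_force: [-0.6, 0.5, -0.6]
gripper_width: 0.498
gripper_force: 0.0
7.5667 [ 0.4101 -0.1948  0.4199] [ -4.8   0.6 -26.   -0.  -43.8  89.6] [-0.6  0.5 -0.6] 0.4980904761828717 0.0
[[ 0.938 -0.091  0.335]
 [-0.087 -0.996 -0.028]
 [ 0.336 -0.003 -0.942]]
scene caul1_mid 0.59 [241. 155.] 580 [0.792 0.019 0.11 ]
scene caul1_mid 0.46 [314. 131.] 168 [ 0.616 -0.288  0.068]
scene sash_tab 0.7 [283.  94.] 3630 [ 0.725 -0.205  0.273]
top caul1_mid 0.74 [360. 224.] 353 [ 0.614 -0.29   0.067]
top sash_tab 0.7 [348. 179.] 5733 [ 0.724 -0.217  0.273]
```

View pics/m3.png

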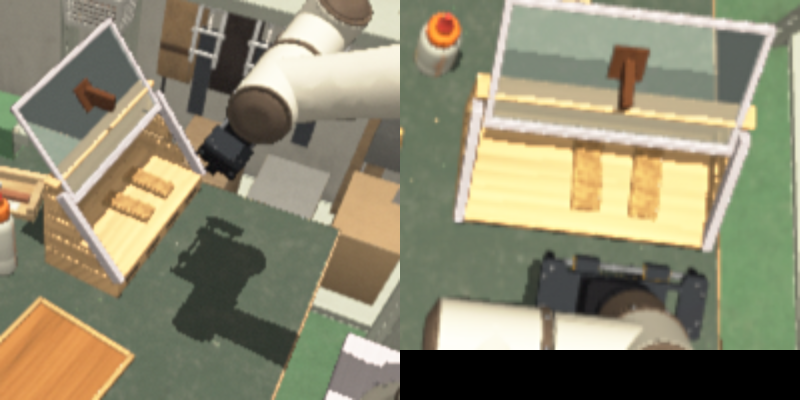

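Run:
```python
from h import *
for n in ("top","scene"):
    W=np.load(n+".npy"); P=W.reshape(-1,3); P=P[~np.isnan(P[:,0])]
    L=np.stack([(P-np.r_[hc,0])@hx,(P-np.r_[hc,0])@hy,P[:,2]],1)
    m=(L[:,0]>-.08)&(L[:,0]<.07)&(abs(L[:,1])<.155)&(L[:,2]>.055)&(L[:,2]<.082); C=L[m]
    fl=(L[:,0]>-.08)&(L[:,0]<.0)&(abs(L[:,1])<.155)&(L[:,2]>.03)&(L[:,2]<.055); print(n,"floor z",np.median(L[fl,2]), "front",np.percentile(L[fl,0],1))
    im=np.zeros((150,400),np.uint8); 
    ij=((C[:,:2]+[.08,.2])*1000).astype(int); im[ij[:,0],ij[:,1]]=255
    im=cv2.morphologyEx(im,cv2.MORPH_CLOSE,np.ones((9,9)))
    k,lab,s,_=cv2.connectedComponentsWithStats(im)
    for i in range(1,k):
        if s[i,4]<500: continue
        Q=C[lab[ij[:,0],ij[:,1]]==i]; Q=Q[abs(Q[:,2]-np.median(Q[:,2]))<.006]
        c=Q.mean(0); v=np.linalg.svd((Q-c)[:,:2],full_matrices=False)[2][0]
        print("caul hutch-coords",np.round(c,3),Q.min(0).round(3),Q.max(0).round(3),"yaw",np.degrees(np.arctan2(v[1],v[0])).round(1),len(Q), cv2.minAreaRect(Q[:,:2].astype(np.float32)))
```

```text
top floor z 0.050716009129581074 front -0.07903642267623569
caul hutch-coords [-0.006 -0.081  0.067] [-0.071 -0.152  0.06 ] [ 0.046 -0.051  0.072] yaw 178.7 278 ((-0.01335308700799942, -0.09908964484930038), (0.09949412941932678, 0.11591824144124985), 86.6514663696289)
caul hutch-coords [-0.003  0.003  0.065] [-0.061 -0.05   0.059] [0.046 0.05  0.071] yaw -172.5 269 ((-0.005860619246959686, 0.0004911646246910095), (0.11142297834157944, 0.08624665439128876), 8.08935260772705)
caul hutch-coords [0.003 0.121 0.057] [-0.019  0.101  0.055] [0.03  0.137 0.062] yaw -161.1 38 ((0.007619902491569519, 0.12235002219676971), (0.04976293444633484, 0.030869172886013985), 15.726679801940918)
scene floor z 0.05251681912404682 front -0.0796625277268908
caul hutch-coords [-0.002  0.005  0.068] [-0.052 -0.019  0.062] [0.052 0.024 0.073] yaw -177.4 196 ((-0.00028114765882492065, 0.003316754475235939), (0.10402805358171463, 0.04057538881897926), 2.9963035583496094)
caul hutch-coords [-0.002 -0.078  0.068] [-0.052 -0.101  0.063] [ 0.05  -0.058  0.074] yaw 179.3 179 ((-0.0012949518859386444, -0.07926420867443085), (0.041930295526981354, 0.10245851427316666), 89.21505737304688)
```

```bash
python3 -m creep '[[0.1,0,0,0,0,7,0],[0.1,0,0,0,0,14,0],[0.1,0,0,0,0,21,0],[0.1,0,0,0,0,26,0],[0.1,0,0,0,0,26,0]]'; python3 -c "
from h import *
st()"; python3 -m creep '[[0.1,0,0,0,1,0,5],[0.1,0,0,0,2,0,10],[0.1,0,0,0,2,0,10]]';  python3 -c "
from h import *
st()"
```

```text
time_s: 8.28
tcp_pos: [0.4169, -0.1954, 0.4247]
ee_rot: [[0.687, -0.089, 0.721], [-0.062, -0.996, -0.064], [0.724, -0.0, -0.69]]
wrist_force: [-0.9, 0.3, -0.9]
gripper_width: 0.551
gripper_force: 0.0
8.2833 [ 0.4169 -0.1954  0.4247] [ -4.7  -2.2 -33.2   1.3 -12.6  88.5] [-0.9  0.3 -0.9] 0.5513753718188356 0.0
[[ 0.687 -0.089  0.721]
 [-0.062 -0.996 -0.064]
 [ 0.724 -0.    -0.69 ]]
time_s: 8.53
tcp_pos: [0.4184, -0.1956, 0.4262]
ee_rot: [[0.663, -0.183, 0.726], [-0.236, -0.971, -0.029], [0.71, -0.152, -0.688]]
wrist_force: [-0.3, -0.1, 0.4]
gripper_width: 0.553
gripper_force: 0.0
8.5333 [ 0.4184 -0.1956  0.4262] [ -5.8  -1.9 -28.9  -8.8 -16.6  88.8] [-0.3 -0.1  0.4] 0.5529017700147995 0.0
[[ 0.663 -0.183  0.726]
 [-0.236 -0.971 -0.029]
 [ 0.71  -0.152 -0.688]]
```

```bash
python3 -m creep '[[0.1,0,0,0,2,0,6.7],[0.1,0,0,0,4,0,13.4],[0.1,0,0,0,6,0,20],[0.1,0,0,0,8,0,27],[0.1,0,0,0,10,0,33],[0.1,0,0,0,12,0,40],[0.1,0,0,0,14,0,47],[0.1,0,0,0,16,0,54]]'; python3 -c "
from h import *
st()"; python3 -m creep '[[0.1,0,0,0,2,0,6.7],[0.1,0,0,0,4,0,13.4],[0.1,0,0,0,6,0,20],[0.1,0,0,0,8,0,27],[0.1,0,0,0,10,0,33],[0.1,0,0,0,12,0,40],[0.1,0,0,0,14,0,47],[0.1,0,0,0,16,0,54]]';  python3 -c "
from h import *
st()"
```

```text
time_s: 9.2
tcp_pos: [0.4175, -0.1959, 0.4252]
ee_rot: [[0.337, -0.46, 0.822], [-0.916, -0.362, 0.173], [0.218, -0.811, -0.543]]
wrist_force: [-0.8, -1.1, -0.9]
gripper_width: 0.55
gripper_force: 0.0
9.2 [ 0.4175 -0.1959  0.4252] [-19.9  -0.3 -15.5 -52.6 -33.8  81.1] [-0.8 -1.1 -0.9] 0.5499499358220167 0.0
[[ 0.337 -0.46   0.822]
 [-0.916 -0.362  0.173]
 [ 0.218 -0.811 -0.543]]
time_s: 9.87
tcp_pos: [0.4172, -0.196, 0.4248]
ee_rot: [[-0.066, -0.332, 0.941], [-0.812, 0.565, 0.143], [-0.579, -0.755, -0.307]]
wrist_force: [-0.2, -0.8, -0.6]
gripper_width: 0.553
gripper_force: 0.0
9.8667 [ 0.4172 -0.196   0.4248] [-31.2   0.2 -15.  -80.2 -38.2  54.5] [-0.2 -0.8 -0.6] 0.5533803727276794 0.0
[[-0.066 -0.332  0.941]
 [-0.812  0.565  0.143]
 [-0.579 -0.755 -0.307]]
```

```bash
python3 -c "
from h import *
plan((hut(-.15,.0035,.20),15,HY+3,180),(hut(-.15,.0035,.1),12,HY+3,180),(hut(-.042,.0035,.066),12,HY+3,180))"
```

```text
mm [108.1 172.4 -34.2] deg [10.87  2.02 55.36] tcp [ 0.321 -0.191  0.242]
mm [105.2  -0.   26.1] deg [ 0. -3.  0.] tcp [ 0.319 -0.191  0.134]
mm [ 10.8  -5.7 112.6] deg [0. 0. 0.] tcp [ 0.426 -0.201  0.1  ]
```

```bash
python3 -c "
from h import *
plan((hut(-.11,.0035,.24),15,HY+3,180))"; python3 -m creep '[[0.1,10,16,-3,1.3,0,7],[0.1,20,32,-6,2.7,0,14],[0.1,30,48,-9,4,1,21],[0.1,40,64,-12,5.4,1,28],[0.1,50,80,-15,6.7,1,34],[0.1,60,96,-18,8,1,41],[0.1,70,112,-21,9.5,2,48],[0.1,80,128,-24,10.9,2,55]]';  python3 -c "
from h import *
st()
plan((hut(-.11,.0035,.20),15,HY+3,180),(hut(-.11,.0035,.1),12,HY+3,180),(hut(-.042,.0035,.066),12,HY+3,180))"
```

```text
mm [ 85.2 127.   -9.5] deg [10.87  2.02 55.36] tcp [ 0.36  -0.195  0.282]
time_s: 10.53
tcp_pos: [0.3463, -0.1923, 0.2886]
ee_rot: [[-0.257, 0.034, 0.966], [0.002, 0.999, -0.034], [-0.966, -0.007, -0.257]]
wrist_force: [0.0, -0.5, -0.1]
gripper_width: 0.547
gripper_force: 0.0
10.5333 [ 0.3463 -0.1923  0.2886] [ -50.2    8.7  -34.5 -109.4  -49.7   45.1] [ 0.  -0.5 -0.1] 0.5474123892078184 0.0
[[-0.257  0.034  0.966]
 [ 0.002  0.999 -0.034]
 [-0.966 -0.007 -0.257]]
mm [40.9 -1.6 25.6] deg [0.02 0.1  0.43] tcp [ 0.36  -0.195  0.242]
mm [105.2  -0.   26.1] deg [ 0. -3.  0.] tcp [ 0.358 -0.195  0.134]
mm [19.1 -3.6 73.5] deg [0. 0. 0.] tcp [ 0.426 -0.201  0.1  ]
```

```bash
python3 -m creep '[[0.1,30,-1,18,0,0,0],[0.1,60,-1,35,0,0,0],[0.1,90,-1.6,45,0,-1,0.4],[0.1,120,-1.6,50,0,-2,0.4],[0.1,146,-1.6,52,0,-3,0.4],[0.1,146,-1.6,52,0,-3,0.4],[0.1,146,-1.6,52,0,-3,0.4]]';  python3 -c "
from h import *
st()
plan((hut(-.11,.0035,.1),12,HY+3,180),(hut(-.042,.0035,.066),12,HY+3,180))
p,W=cap('scene'); save(p,'s4.png',(200,20,512,260),2.5)"
```

```text
time_s: 11.12
tcp_pos: [0.3591, -0.1957, 0.132]
ee_rot: [[-0.21, 0.034, 0.977], [0.011, 0.999, -0.033], [-0.978, 0.004, -0.21]]
wrist_force: [-0.2, -0.7, 0.9]
gripper_width: 0.552
gripper_force: 0.0
11.1167 [ 0.3591 -0.1957  0.132 ] [ -56.    39.8  -41.9 -124.2  -73.1   82.7] [-0.2 -0.7  0.9] 0.552388301707083 0.0
[[-0.21   0.034  0.977]
 [ 0.011  0.999 -0.033]
 [-0.978  0.004 -0.21 ]]
mm [-1.9  1.  -1.2] deg [ 0.14 -0.13 -0.18] tcp [ 0.358 -0.195  0.134]
mm [19.1 -3.6 73.5] deg [0. 0. 0.] tcp [ 0.426 -0.201  0.1  ]
```

View pics/s4.png

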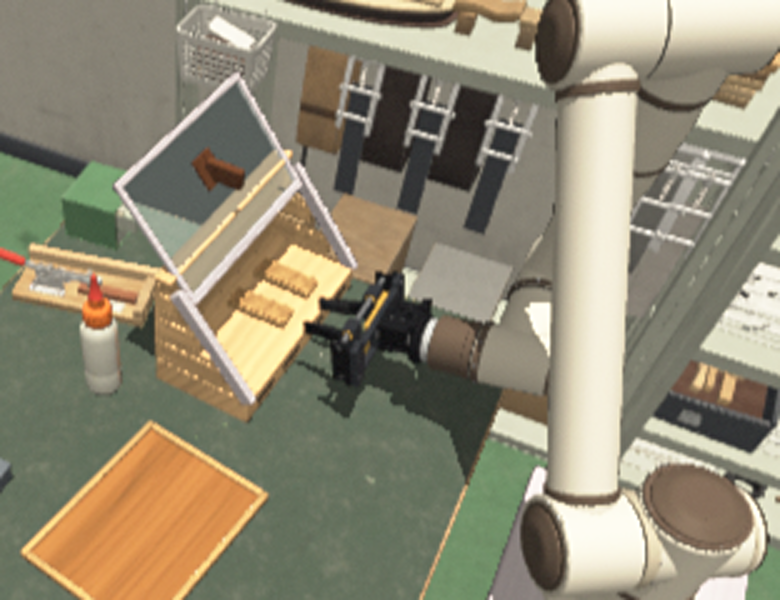

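```bash
python3 -m creep '[[0.3,-1,1,-1,0,0,0],[0.3,5,0,20,0,0,0],[0.3,10,-1,40,0,0,0],[0.3,14,-2,58,0,0,0],[0.3,17,-2.6,72,0,0,0],[0.3,17,-2.6,72,0,0,0],[0.3,17,-2.6,72,0,0,0]]';  python3 -c "
from h import *
st()
plan((hut(-.042,.0035,.066),12,HY+3,180))
p,W=cap('top'); q,_=cap('scene'); save(np.hstack([cv2.resize(p[170:270,280:410],(390,300)),cv2.resize(q[80:200,260:420],(400,300))]),'m5.png')"
```

```text
time_s: 11.75
tcp_pos: [0.4265, -0.2001, 0.1059]
ee_rot: [[-0.202, 0.033, 0.979], [-0.001, 0.999, -0.034], [-0.979, -0.007, -0.202]]
wrist_force: [0.0, 0.5, -0.5]
gripper_width: 0.648
gripper_force: 0.0
11.75 [ 0.4265 -0.2001  0.1059] [ -49.4   43.9  -35.9 -130.5  -71.5   82.5] [ 0.   0.5 -0.5] 0.6482330050040267 0.0
[[-0.202  0.033  0.979]
 [-0.001  0.999 -0.034]
 [-0.979 -0.007 -0.202]]
mm [ 5.7 -0.5  0.9] deg [0.08 0.36 0.45] tcp [ 0.426 -0.201  0.1  ]
```

View pics/m5.png

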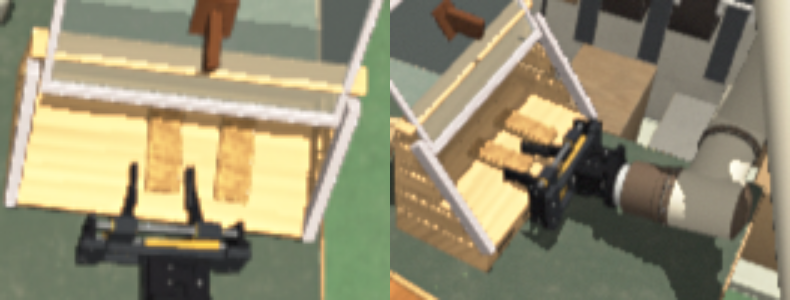

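```bash
python3 -m creep '[[0.3,3,0,1,0,0,0],[0.3,5,0,1,0,0,0],[-1,5,0,1,0,0,0],[-1,5,0,1,0,0,0],[-1,5,0,1,0,0,0],[-1,5,0,1,0,0,0],[-1,5,0,1,0,0,0],[-1,5,0,1,0,0,0]]'; python3 -m creep '[[-1,0,0,0,0,0,0],[-1,0,0,0,0,0,0],[-1,0,0,0,0,0,0]]';  python3 -c "
from h import *
st()
plan((hut(-.06,.0035,.10),12,HY+3,180),(hut(-.22,.0035,.16),12,HY+3,180))"
```

```text
time_s: 12.52
tcp_pos: [0.4259, -0.2006, 0.0982]
ee_rot: [[-0.206, 0.035, 0.978], [0.004, 0.999, -0.035], [-0.979, -0.003, -0.206]]
wrist_force: [-0.6, 0.2, 1.4]
gripper_width: 0.459
gripper_force: 30.1
time_s: 12.77
tcp_pos: [0.426, -0.2005, 0.0982]
ee_rot: [[-0.206, 0.035, 0.978], [0.004, 0.999, -0.035], [-0.979, -0.003, -0.206]]
wrist_force: [0.0, -0.1, 1.8]
gripper_width: 0.463
gripper_force: 30.2
12.7667 [ 0.426  -0.2005  0.0982] [ -49.5   45.1  -35.9 -130.7  -72.1   83.2] [ 0.  -0.1  1.8] 0.46274945137916645 30.167513173837506
[[-0.206  0.035  0.978]
 [ 0.004  0.999 -0.035]
 [-0.979 -0.003 -0.206]]
mm [-31.5   0.7 -24.8] deg [-0.02  0.13  0.17] tcp [ 0.408 -0.199  0.134]
mm [ -25.5    8.4 -168.8] deg [0. 0. 0.] tcp [ 0.249 -0.185  0.194]
```

```bash
cat >> h.py <<'E'
def board(n="top"):
    p,W=cap(n); o=vision.cut_out(n,"board_floor")
    if not o: print("no board"); return
    m=o[0]["region"].astype(np.uint8); m=cv2.morphologyEx(m,cv2.MORPH_OPEN,np.ones((5,5)))
    k,l,s,_=cv2.connectedComponentsWithStats(m); m=l==1+np.argmax(s[1:,4])
    c=cv2.boxPoints(cv2.minAreaRect(np.argwhere(m)[:,::-1].astype(np.float32)))
    M=vision.camera_model(n); f=192/np.tan(np.radians(M["vertical_fov"]/2)); E=np.array(M["extrinsics"])
    v,u=np.nonzero(m); d=np.stack([(u-M["cx"])/f,(v-M["cy"])/f,np.ones(len(u))],1)@E[:3,:3].T
    P=E[:3,3]+d*((.014-E[2,3])/d[:,2])[:,None]
    (x,y),(w,h),a=cv2.minAreaRect(P[:,:2].astype(np.float32))
    if w>h: a-=90
    a=(a+90)%180-90
    print("board",n,round(o[0]["conf"],2),np.round([x,y,w,h,a],3),"x yaw"); return np.array([x,y]),a
E
python3 -m creep '[[-1,-15,0,-3,0,0,0],[-1,-32,0,-10,0,0,0],[-1,-40,0,-40,0,0,0],[-1,-50,2,-70,0,0,0],[-1,-80,2,-90,0,0,0],[-1,-110,2,-100,0,0,0],[-1,-140,2,-105,0,0,0],[-1,-150,2,-110,0,0,0]]'; python3 -c "
from h import *
st(); board('top'); board('scene')"
```

```text
time_s: 13.43
tcp_pos: [0.3496, -0.1956, 0.2717]
ee_rot: [[-0.201, 0.037, 0.979], [-0.002, 0.999, -0.038], [-0.98, -0.01, -0.201]]
wrist_force: [-0.0, 0.1, -0.4]
gripper_width: 0.46
gripper_force: 29.5
13.4333 [ 0.3496 -0.1956  0.2717] [ -52.7   12.8  -36.5 -114.3  -56.    53.2] [-0.   0.1 -0.4] 0.4597796819489022 29.531431943178177
[[-0.201  0.037  0.979]
 [-0.002  0.999 -0.038]
 [-0.98  -0.01  -0.201]]
board top 0.74 [ 0.604  0.208  0.294  0.226 -9.473] x yaw
board scene 0.59 [ 0.608  0.21   0.297  0.224 -9.481] x yaw
```

```bash
python3 -c "
from h import *
plan(((.50,-.12,.26),12,10,230),((.52,.06,.26),12,25,285),((.5545,.22,.24),13,40,340),((.5545,.22,.20),14,40,360))"
```

```text
mm [-24.7  46.6 -14. ] deg [-11.02   5.13  47.5 ] tcp [ 0.342 -0.148  0.294]
mm [93.8 94.  55.2] deg [-3.29 14.82 51.57] tcp [ 0.375 -0.008  0.294]
mm [ 87.3 -18.2 106.2] deg [10.99 10.47 51.44] tcp [0.432 0.117 0.277]
mm [-33.9 -12.4   9. ] deg [ 0.17 -0.99 20.  ] tcp [0.433 0.118 0.24 ]
```

```bash
python3 -m creep '[[-1,-3,6,-2,-1.4,0.6,6],[-1,-6,12,-4,-2.8,1.3,12],[-1,-9,18,-6,-4.2,1.9,18],[-1,-12,24,-8,-5.6,2.6,24],[-1,-16,31,-10,-7,3.2,30],[-1,-20,38,-12,-8.4,3.9,36],[-1,-24,46,-14,-9.7,4.5,42],[-1,-25,47,-14,-11,5.1,47.5]]'; python3 -c "
from h import *
st(); plan(((.52,.06,.26),12,25,285))"
```

```text
time_s: 14.3
tcp_pos: [0.342, -0.1469, 0.2931]
ee_rot: [[-0.266, 0.047, 0.963], [0.737, 0.654, 0.172], [-0.622, 0.755, -0.209]]
wrist_force: [-0.3, -0.0, -1.0]
gripper_width: 0.462
gripper_force: 29.5
14.3 [ 0.342  -0.1469  0.2931] [ -45.9    7.6  -35.8 -105.4  -57.3   -6.3] [-0.3 -0.  -1. ] 0.46168223957632504 29.539997912943363
[[-0.266  0.047  0.963]
 [ 0.737  0.654  0.172]
 [-0.622  0.755 -0.209]]
mm [93.2 93.3 55.1] deg [-3.23 14.68 51.07] tcp [ 0.375 -0.008  0.294]
```

```bash
python3 -m creep '[[-1,12,12,7,-0.4,1.8,6.4],[-1,24,24,14,-0.8,3.7,12.8],[-1,36,36,21,-1.2,5.5,19.2],[-1,48,48,28,-1.6,7.3,25.6],[-1,60,60,35,-2,9.1,32],[-1,72,72,42,-2.4,11,38.4],[-1,84,84,49,-2.8,12.8,44.8],[-1,93,93,55,-3.2,14.7,51]]'; python3 -m creep '[[-1,11,-2,13,1.4,1.3,6.4],[-1,22,-4,26,2.8,2.6,12.8],[-1,33,-7,39,4.2,3.9,19.2],[-1,44,-9,53,5.6,5.2,25.6],[-1,55,-11,66,7,6.5,32],[-1,66,-14,79,8.3,7.8,38.4],[-1,77,-16,92,9.6,9.1,44.8],[-1,87,-18,106,11,10.5,51.4]]'; python3 -c "
from h import *
st(); plan(((.5545,.22,.18),14,40,360))"
```

```text
time_s: 14.97
tcp_pos: [0.3749, -0.008, 0.2924]
ee_rot: [[-0.359, 0.295, 0.886], [0.899, -0.147, 0.413], [0.252, 0.944, -0.212]]
wrist_force: [-0.6, -0.6, -1.1]
gripper_width: 0.46
gripper_force: 29.5
time_s: 15.63
tcp_pos: [0.4325, 0.1161, 0.2738]
ee_rot: [[-0.053, 0.665, 0.745], [0.403, -0.668, 0.625], [0.913, 0.334, -0.233]]
wrist_force: [-0.3, 0.5, -1.0]
gripper_width: 0.459
gripper_force: 29.5
15.6333 [0.4325 0.1161 0.2738] [  -5.2   15.   -31.1 -115.7  -50.  -110. ] [-0.3  0.5 -1. ] 0.45925264482939915 29.531805831938982
[[-0.053  0.665  0.745]
 [ 0.403 -0.668  0.625]
 [ 0.913  0.334 -0.233]]
mm [-48.8 -19.1  13.6] deg [ 0.09 -0.53 20.07] tcp [0.433 0.118 0.22 ]
```

```bash
python3 -m creep '[[-1,-15,-6,4,0,0,7],[-1,-30,-12,8,0,0,14],[-1,-49,-19,14,0,-0.5,20],[-1,-49,-19,14,0,-0.5,20],[-1,-49,-19,14,0,-0.5,20]]'; python3 -c "
from h import *
st(); board('top'); board('scene')
p,W=cap('scene'); save(p,'s6.png',(150,80,400,290),2.8)
bc=np.array([.606,.209]); U=R(0,40)[:,2][:2]; c1=np.array([.579,.241]); g=c1-.032*U
plan((np.r_[g,.07],14,40,0),(np.r_[g,.051],14,40,0))"
```

```text
time_s: 16.05
tcp_pos: [0.4333, 0.1166, 0.2195]
ee_rot: [[0.181, 0.642, 0.745], [0.161, -0.767, 0.622], [0.97, 0.008, -0.242]]
wrist_force: [0.2, 0.1, -0.4]
gripper_width: 0.459
gripper_force: 29.5
16.05 [0.4333 0.1166 0.2195] [  -7.3   23.3  -34.4 -121.1  -56.2 -117.6] [ 0.2  0.1 -0.4] 0.458692884955566 29.53427480533719
[[ 0.181  0.642  0.745]
 [ 0.161 -0.767  0.622]
 [ 0.97   0.008 -0.242]]
board top 0.83 [ 0.604  0.208  0.294  0.223 -9.372] x yaw
board scene 0.87 [ 0.61   0.234  0.25   0.224 -9.885] x yaw
mm [-110.4   -3.4   26.6] deg [ 0.24 -0.44  0.77] tcp [0.433 0.118 0.11 ]
mm [-18.4   0.    4.6] deg [0. 0. 0.] tcp [0.433 0.118 0.091]
```

View pics/s6.png

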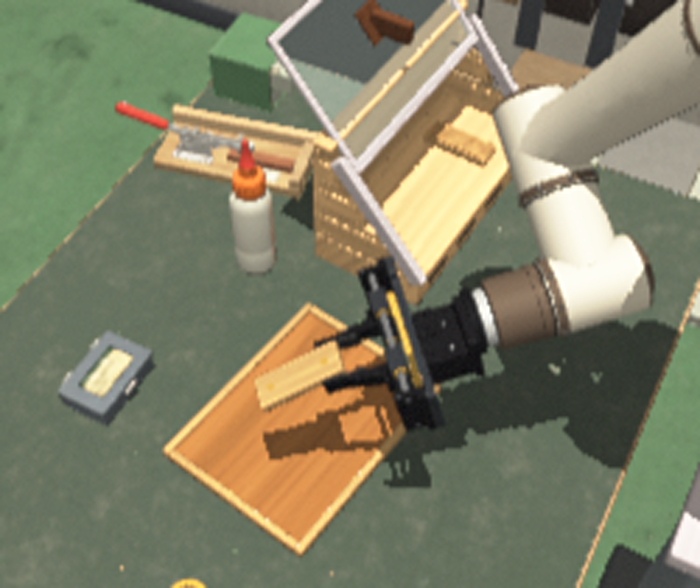

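```bash
python3 -m creep '[[-1,-35,-1,9,0,0,0.4],[-1,-70,-2,17,0,-0.4,0.8],[-1,-100,-3,24,0.2,-0.4,0.8],[-1,-115,-3.4,27,0.2,-0.4,0.8],[-1,-122,-3.4,29,0.2,-0.4,0.8],[-1,-129,-3.4,31,0.2,-0.4,0.8],[-1,-129,-3.4,31,0.2,-0.4,0.8]]'; python3 -c "
from h import *
st()
p,W=cap('scene'); save(p,'s7.png',(200,150,350,270),4)
"
```

```text
time_s: 16.88
tcp_pos: [0.4326, 0.1179, 0.0895]
ee_rot: [[0.187, 0.642, 0.744], [0.154, -0.767, 0.623], [0.97, -0.002, -0.242]]
wrist_force: [-0.5, -0.8, 0.0]
gripper_width: 0.466
gripper_force: 3.0
16.8833 [0.4326 0.1179 0.0895] [ -10.1   46.1  -37.8 -128.6  -72.1  -95.1] [-0.5 -0.8  0. ] 0.46604401269804685 2.9765889840200543
[[ 0.187  0.642  0.744]
 [ 0.154 -0.767  0.623]
 [ 0.97  -0.002 -0.242]]
```

View pics/s7.png

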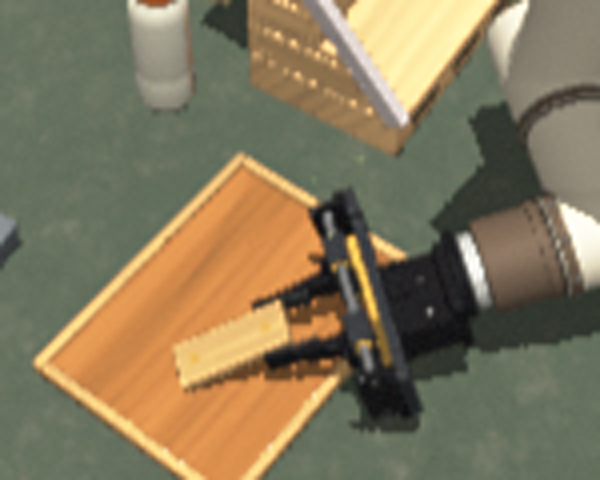

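```bash
python3 -m creep '[[0.3,0,0,0,0,0,0],[0.3,0,0,0,0,0,0],[0.3,0,0,0,0,0,0],[0.3,0,0,0,0,0,0],[0.3,0,0,0,0,0,0],[0.3,0,0,-15,0,0,0],[0.3,0,0,-35,0,0,0],[0.3,5,0,-60,0,0,0]]'; python3 -m creep '[[0.3,35,0,-10,0,0,0],[0.3,70,0,-15,0,0,0],[0.3,105,0,-15,0,0,0],[0.3,140,0,-15,0,0,0],[0.3,160,0,-15,0,0,0]]'; python3 -c "
from h import *
st(); board('top')
for n in ('top','scene'):
    p,W=cap(n)
    if n=='scene': save(p,'s8.png',(200,130,350,280),4)
    for o in vision.cut_out(n,'caul1_mid')[:3]:
        g=o['region']; print(n,round(o['conf'],2),np.round(o['uv']),g.sum(),np.round(np.nanmedian(W[g],0),3),cv2.minAreaRect(W[g][:,:2].astype(np.float32)))
plan(((.52,.06,.26),12,25,285),((.50,-.12,.26),12,10,230))
"
```

```text
time_s: 17.6
tcp_pos: [0.3882, 0.0813, 0.1086]
ee_rot: [[0.188, 0.643, 0.742], [0.154, -0.766, 0.624], [0.97, -0.003, -0.243]]
wrist_force: [0.2, -0.3, 0.4]
gripper_width: 0.647
gripper_force: 0.0
time_s: 18.02
tcp_pos: [0.4079, 0.097, 0.2724]
ee_rot: [[0.18, 0.641, 0.746], [0.153, -0.767, 0.623], [0.972, 0.002, -0.236]]
wrist_force: [-0.4, -0.1, 0.2]
gripper_width: 0.653
gripper_force: 0.0
18.0167 [0.4079 0.097  0.2724] [  -8.1   13.2  -33.8 -113.6  -52.  -129.8] [-0.4 -0.1  0.2] 0.6532454860565715 0.0
[[ 0.18   0.641  0.746]
 [ 0.153 -0.767  0.623]
 [ 0.972  0.002 -0.236]]
board top 0.78 [ 0.606  0.209  0.29   0.221 -9.476] x yaw
top 0.54 [359. 224.] 363 [ 0.618 -0.292  0.067] ((0.622916042804718, -0.30262333154678345), (0.09828224033117294, 0.06362254172563553), 21.871217727661133)
scene 0.51 [313. 130.] 201 [ 0.62  -0.288  0.068] ((0.6188163161277771, -0.2932667136192322), (0.04278711974620819, 0.10208859294652939), 83.40603637695312)
mm [  4.4  59.3 -95.6] deg [-13.83  -7.62 -71.46] tcp [ 0.375 -0.008  0.294]
mm [-114.1   11.5  -86.8] deg [  3.29 -14.82 -51.57] tcp [ 0.342 -0.148  0.294]
```

View pics/s8.png

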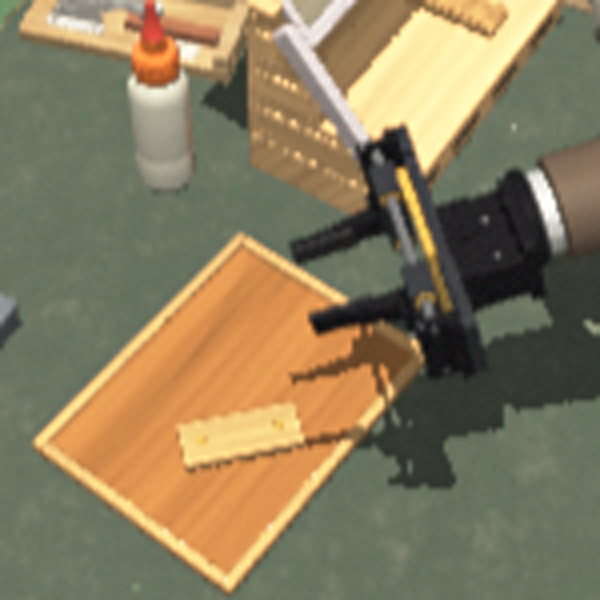

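```bash
python3 -c "
from h import *
plan(((.50,-.03,.24),12,15,0),(hut(-.11,-.079,.2),12,-5.9,0),(hut(-.11,-.079,.1),12,-5.9,0),(hut(-.042,-.079,.066),12,-5.9,0))
"
```

```text
mm [ -30.4   89.3 -152.3] deg [-24.35   2.22   5.37] tcp [ 0.345 -0.072  0.274]
mm [-48.2 189.7 -34.5] deg [-20.44  -0.     4.35] tcp [ 0.352 -0.266  0.234]
mm [-97.8   0.   20.8] deg [0. 0. 0.] tcp [ 0.352 -0.266  0.134]
mm [-19.1  -1.   73.6] deg [0. 0. 0.] tcp [ 0.42  -0.272  0.1  ]
```

```bash
python3 -m creep '[[0.3,-4,12,-25,-4,0.4,1],[0.3,-8,24,-48,-8,0.8,2],[0.3,-12,36,-70,-12,1.1,3],[0.3,-17,50,-92,-16,1.5,4],[0.3,-22,65,-115,-20,1.8,5],[0.3,-27,80,-138,-24.3,2.2,5.4],[0.3,-30,89,-152,-24.3,2.2,5.4]]'; python3 -m creep '[[0.3,-8,32,-6,-3.4,0,0.7],[0.3,-16,64,-12,-6.8,0,1.4],[0.3,-24,95,-18,-10.2,0,2.1],[0.3,-32,127,-24,-13.6,0,2.8],[0.3,-40,159,-29,-17,0,3.6],[0.3,-48,190,-34,-20.4,0,4.3],[0.3,-80,190,-28,-20.4,0,4.3],[0.3,-110,190,-21,-20.4,0,4.3]]'; python3 -c "
from h import *
st();plan((hut(-.11,-.079,.1),12,-5.9,0),(hut(-.042,-.079,.066),12,-5.9,0))
"
```

```text
time_s: 18.9
tcp_pos: [0.3444, -0.0725, 0.2736]
ee_rot: [[0.203, 0.254, 0.946], [0.049, -0.967, 0.249], [0.978, -0.005, -0.209]]
wrist_force: [-0.7, -0.7, -0.3]
gripper_width: 0.646
gripper_force: 0.0
time_s: 19.57
tcp_pos: [0.3532, -0.2677, 0.1706]
ee_rot: [[0.204, -0.105, 0.973], [-0.02, -0.994, -0.103], [0.979, 0.002, -0.205]]
wrist_force: [-0.5, 0.2, -1.7]
gripper_width: 0.65
gripper_force: 0.0
19.5667 [ 0.3532 -0.2677  0.1706] [ -60.6   32.1  -34.9 -119.   -65.8 -110.3] [-0.5  0.2 -1.7] 0.650208939978554 0.0
[[ 0.204 -0.105  0.973]
 [-0.02  -0.994 -0.103]
 [ 0.979  0.002 -0.205]]
mm [-36.1  -1.5   6.1] deg [ 0.13 -0.19  0.09] tcp [ 0.352 -0.266  0.134]
mm [-19.1  -1.   73.6] deg [0. 0. 0.] tcp [ 0.42  -0.272  0.1  ]
```

```bash
python3 -m creep '[[0.3,-18,-1,3,0,0,0],[0.3,-36,-1.5,6,0,0,0],[0.3,-41,-2,26,0,0,0],[0.3,-46,-2,46,0,0,0],[0.3,-51,-2.5,66,0,0,0],[0.3,-55,-2.5,80,0,0,0],[0.3,-55,-2.5,80,0,0,0],[0.3,-55,-2.5,80,0,0,0]]'; python3 -c "
from h import *
st();plan((hut(-.042,-.079,.066),12,-5.9,0))
p,W=cap('top'); save(p,'t9.png',(280,170,410,270),5)
"
```

```text
time_s: 20.23
tcp_pos: [0.42, -0.2694, 0.1006]
ee_rot: [[0.207, -0.1, 0.973], [-0.023, -0.995, -0.097], [0.978, -0.002, -0.208]]
wrist_force: [-0.4, 1.2, 1.0]
gripper_width: 0.651
gripper_force: 0.0
20.2333 [ 0.42   -0.2694  0.1006] [ -54.9   44.   -30.5 -127.2  -68.2 -102.7] [-0.4  1.2  1. ] 0.6509877235588138 0.0
[[ 0.207 -0.1    0.973]
 [-0.023 -0.995 -0.097]
 [ 0.978 -0.002 -0.208]]
mm [-0.5  2.7 -0. ] deg [-0.18 -0.   -0.1 ] tcp [ 0.42  -0.272  0.1  ]
```

View pics/t9.png

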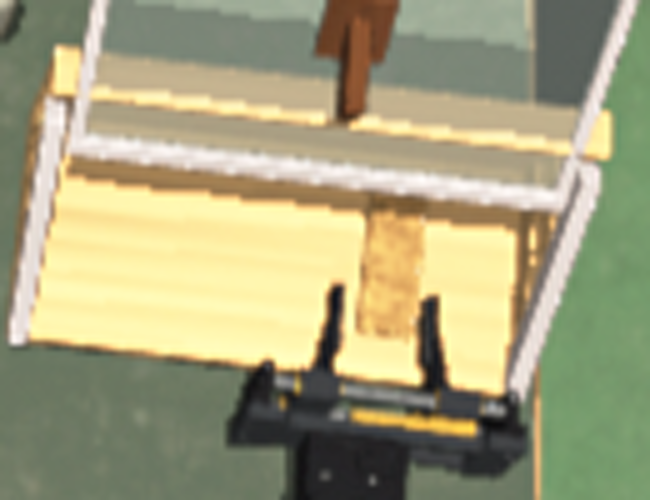

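```bash
python3 -m creep '[[0.3,0,2.5,0,0,0,0],[0.3,-1,2.5,0,0,0,0],[-1,-1,2.5,0,0,0,0],[-1,-1,2.5,0,0,0,0],[-1,-1,2.5,0,0,0,0],[-1,-1,2.5,0,0,0,0],[-1,-1,2.5,0,0,0,0],[-1,-1,2.5,0,0,0,0]]'; python3 -m creep '[[-1,0,0,0,0,0,0],[-1,0,0,0,0,0,0],[-1,0,0,0,0,0,0],[-1,0,0,0,0,0,0]]';python3 -m creep '[[-1,15,0,-3,0,0,0],[-1,32,0,-10,0,0,0],[-1,40,0,-40,0,0,0],[-1,50,0,-70,0,0,0],[-1,80,0,-90,0,0,0],[-1,110,0,-100,0,0,0],[-1,140,0,-105,0,0,0],[-1,150,0,-110,0,0,0]]'; python3 -c "
from h import *
st(); board('top')
p,W=cap('scene'); o=vision.cut_out('scene','board_floor')
# caul A on board: pale points above floor
P=W.reshape(-1,3); c=p.reshape(-1,3).astype(float)
m=(abs(P[:,0]-.606)<.12)&(abs(P[:,1]-.209)<.15)&(P[:,2]>.019)&(P[:,2]<.034)
Q=P[m]; d=np.linalg.norm(Q[:,:2]-np.median(Q[:,:2],0),axis=1); Q=Q[d<.065]; print(len(Q),Q.mean(0),np.median(Q[:,2]),cv2.minAreaRect(Q[:,:2].astype(np.float32)))
plan(((.50,-.16,.26),12,5,-50),((.51,-.02,.26),12,18,-105),((.52,.10,.26),13,30,-150),((.60,.14,.18),14,40,-180))"
```

```text
time_s: 20.95
tcp_pos: [0.42, -0.2726, 0.1011]
ee_rot: [[0.204, -0.101, 0.974], [-0.02, -0.995, -0.099], [0.979, 0.0, -0.205]]
wrist_force: [-0.5, -1.0, 1.0]
gripper_width: 0.456
gripper_force: 30.0
time_s: 21.28
tcp_pos: [0.4201, -0.2726, 0.1011]
ee_rot: [[0.204, -0.101, 0.974], [-0.02, -0.995, -0.099], [0.979, 0.0, -0.205]]
wrist_force: [-1.5, -0.7, 2.0]
gripper_width: 0.458
gripper_force: 30.0
time_s: 21.95
tcp_pos: [0.3439, -0.265, 0.2745]
ee_rot: [[0.2, -0.102, 0.974], [-0.014, -0.995, -0.101], [0.98, 0.006, -0.2]]
wrist_force: [0.4, -0.2, -0.6]
gripper_width: 0.454
gripper_force: 30.0
21.95 [ 0.3439 -0.265   0.2745] [ -58.2   14.9  -30.9 -110.6  -55.8 -131.3] [ 0.4 -0.2 -0.6] 0.4538943061116173 29.99941843561828
[[ 0.2   -0.102  0.974]
 [-0.014 -0.995 -0.101]
 [ 0.98   0.006 -0.2  ]]
board top 0.89 [ 0.605  0.208  0.292  0.221 -9.615] x yaw
347 [0.58155793 0.24577425 0.02783413] 0.028033348855960538 ((0.5910035371780396, 0.23022595047950745), (0.10953112691640854, 0.07318951189517975), 41.93803787231445)
mm [ 21.4 -89.4 -16.9] deg [  9.93   4.58 -52.11] tcp [ 0.34  -0.174  0.294]
mm [ 82.  -61.7  25.7] deg [  2.87  12.95 -57.47] tcp [ 0.357 -0.07   0.294]
mm [71.7 33.  49. ] deg [ -6.53  10.19 -47.44] tcp [0.382 0.02  0.297]
mm [ 30.7 -55.8 107.4] deg [ -9.26   3.53 -32.26] tcp [0.478 0.038 0.22 ]
```

```bash
python3 -m creep '[[-1,3,-12,-2,1.2,0.6,-6.5],[-1,6,-24,-4,2.5,1.2,-13],[-1,9,-36,-6,3.7,1.7,-19.5],[-1,12,-48,-8,5,2.3,-26],[-1,15,-60,-10,6.2,2.9,-32.5],[-1,18,-72,-13,7.5,3.5,-39],[-1,21,-84,-16,8.7,4,-45.6],[-1,21,-89,-17,9.9,4.6,-52]]'; python3 -m creep '[[-1,10,-8,3,0.3,1.6,-6.8],[-1,20,-16,6,0.7,3.2,-13.6],[-1,30,-24,9,1,4.8,-20.4],[-1,40,-32,12,1.4,6.4,-27],[-1,50,-40,16,1.8,8,-34],[-1,60,-48,19,2.1,9.6,-41],[-1,70,-55,22,2.5,11.3,-48],[-1,82,-62,26,2.9,13,-54]]'; python3 -c "
from h import *
st(); plan(((.52,.10,.26),13,30,-150),((.6085,.156,.18),14,40,-180))"
```

```text
time_s: 22.82
tcp_pos: [0.3398, -0.1736, 0.2924]
ee_rot: [[0.066, 0.217, 0.974], [0.775, -0.626, 0.087], [0.629, 0.749, -0.209]]
wrist_force: [-0.1, 1.0, -0.9]
gripper_width: 0.46
gripper_force: 30.0
time_s: 23.48
tcp_pos: [0.3576, -0.0698, 0.2917]
ee_rot: [[-0.344, 0.128, 0.93], [0.918, 0.252, 0.305], [-0.195, 0.959, -0.205]]
wrist_force: [-0.1, 0.5, -0.5]
gripper_width: 0.453
gripper_force: 30.0
23.4833 [ 0.3576 -0.0698  0.2917] [ -35.2    6.8  -38.  -108.7  -56.   -31.9] [-0.1  0.5 -0.5] 0.4528482027372442 29.996850974857807
[[-0.344  0.128  0.93 ]
 [ 0.918  0.252  0.305]
 [-0.195  0.959 -0.205]]
mm [73.3 30.8 48.7] deg [ -5.98  10.41 -50.86] tcp [0.382 0.02  0.297]
mm [ 32.5 -45.8 122.3] deg [ -9.26   3.53 -32.26] tcp [0.487 0.054 0.22 ]
```

```bash
python3 -m creep '[[-1,9,4,6,-0.7,1.3,-6.4],[-1,18,8,12,-1.5,2.6,-12.8],[-1,27,12,18,-2.2,3.9,-19.2],[-1,36,16,24,-3,5.2,-25.5],[-1,45,20,30,-3.7,6.5,-32],[-1,54,24,36,-4.5,7.8,-38],[-1,64,28,43,-5.2,9.1,-44.5],[-1,73,31,49,-6,10.4,-51]]'; python3 -m creep '[[-1,6,-8,20,-1.8,0.7,-6.5],[-1,12,-16,40,-3.6,1.4,-13],[-1,18,-24,61,-5.4,2.1,-19.5],[-1,24,-32,82,-7.2,2.8,-26],[-1,29,-40,103,-9.2,3.5,-32],[-1,32,-46,122,-9.3,3.5,-32.3],[-1,32,-46,122,-9.3,3.5,-32.3]]'; python3 -c "
from h import *
st(); board('top'); board('scene'); plan(((.6085,.156,.07),14,40,180),((.6085,.156,.051),14,40,180))
p,W=cap('scene'); save(p,'s10.png',(180,110,360,290),3.3)"
```

```text
time_s: 24.15
tcp_pos: [0.3824, 0.02, 0.2976]
ee_rot: [[-0.417, -0.337, 0.844], [0.332, 0.808, 0.487], [-0.846, 0.484, -0.224]]
wrist_force: [-0.0, -0.6, -1.0]
gripper_width: 0.454
gripper_force: 30.0
time_s: 24.73
tcp_pos: [0.4898, 0.0529, 0.219]
ee_rot: [[-0.186, -0.642, 0.743], [-0.154, 0.766, 0.624], [-0.97, 0.001, -0.242]]
wrist_force: [0.2, -0.2, -1.4]
gripper_width: 0.451
gripper_force: 30.0
24.7333 [0.4898 0.0529 0.219 ] [ -12.2   25.6  -25.5 -112.   -55.8   53. ] [ 0.2 -0.2 -1.4] 0.45105170948044737 29.99940874055028
[[-0.186 -0.642  0.743]
 [-0.154  0.766  0.624]
 [-0.97   0.001 -0.242]]
board top 0.59 [ 0.612  0.26   0.189  0.222 79.639] x yaw
board scene 0.79 [ 0.608  0.21   0.295  0.224 -9.586] x yaw
mm [109.5   1.6  27.5] deg [-0.07  0.18  0.12] tcp [0.487 0.054 0.11 ]
mm [18.4  0.   4.6] deg [0. 0. 0.] tcp [0.487 0.054 0.091]
```

View pics/s10.png

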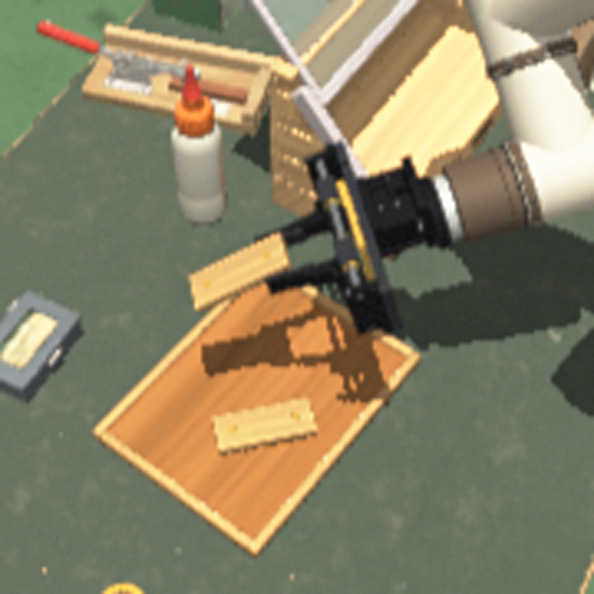

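```bash
python3 -m creep '[[-1,35,0.5,9,0,0,0],[-1,70,1,18,0,0,0],[-1,100,1.6,25,0,0.2,0],[-1,114,1.6,28,0,0.2,0],[-1,121,1.6,30,0,0.2,0],[-1,128,1.6,32,0,0.2,0],[-1,128,1.6,32,0,0.2,0]]'; python3 -c "
from h import *
st()"
```

```text
time_s: 25.57
tcp_pos: [0.488, 0.0534, 0.0915]
ee_rot: [[-0.181, -0.642, 0.745], [-0.158, 0.767, 0.622], [-0.971, -0.005, -0.24]]
wrist_force: [-0.5, -0.8, -0.8]
gripper_width: 0.456
gripper_force: 30.0
25.5667 [0.488  0.0534 0.0915] [ -15.1   44.2  -28.4 -120.   -66.7   74.8] [-0.5 -0.8 -0.8] 0.4563850615834014 29.999653240665793
[[-0.181 -0.642  0.745]
 [-0.158  0.767  0.622]
 [-0.971 -0.005 -0.24 ]]
```

```bash
python3 -m creep '[[-1,3,0,1,0,0,0],[-1,5,0,1,0,0,0],[-1,5,0,1,0,0,0]]'; python3 -m creep '[[0.3,0,0,0,0,0,0],[0.3,0,0,0,0,0,0],[0.3,0,0,0,0,0,0],[0.3,0,0,0,0,0,0],[0.3,0,0,0,0,0,0],[0.3,0,0,-15,0,0,0],[0.3,0,0,-35,0,0,0],[0.3,-5,0,-60,0,0,0]]'; python3 -m creep '[[0.3,-35,0,-10,0,0,0],[0.3,-70,0,-15,0,0,0],[0.3,-105,0,-15,0,0,0],[0.3,-140,0,-15,0,0,0],[0.3,-160,0,-15,0,0,0]]'; python3 -c "
from h import *
st(); board('top')
p,W=cap('scene'); save(p,'s11.png',(200,130,350,280),4)
G=np.array([.588,-.210,.167])+hut(.1085,0,.1305)-hut(0,0,0)
plan(((.45,-.1,.30),15,HY,180))
"
```

```text
time_s: 25.82
tcp_pos: [0.4882, 0.0534, 0.0877]
ee_rot: [[-0.178, -0.642, 0.745], [-0.158, 0.766, 0.623], [-0.971, -0.007, -0.238]]
wrist_force: [0.3, -0.8, 0.5]
gripper_width: 0.458
gripper_force: 30.0
time_s: 26.48
tcp_pos: [0.443, 0.0166, 0.1054]
ee_rot: [[-0.182, -0.644, 0.743], [-0.158, 0.765, 0.624], [-0.971, -0.003, -0.241]]
wrist_force: [0.8, -0.2, -0.2]
gripper_width: 0.647
gripper_force: 0.0
time_s: 26.9
tcp_pos: [0.4618, 0.0327, 0.2692]
ee_rot: [[-0.174, -0.642, 0.747], [-0.159, 0.767, 0.622], [-0.972, -0.01, -0.235]]
wrist_force: [0.5, 0.2, -0.0]
gripper_width: 0.649
gripper_force: 0.0
26.9 [0.4618 0.0327 0.2692] [ -13.8   17.3  -26.1 -106.1  -54.5   44.7] [ 0.5  0.2 -0. ] 0.649020211425235 0.0
[[-0.174 -0.642  0.747]
 [-0.159  0.767  0.622]
 [-0.972 -0.01  -0.235]]
board top 0.64 [ 0.605  0.21   0.297  0.224 -9.122] x yaw
mm [ -24.5   16.9 -217.9] deg [43.54  1.44 11.71] tcp [ 0.292 -0.086  0.342]
```

View pics/s11.png

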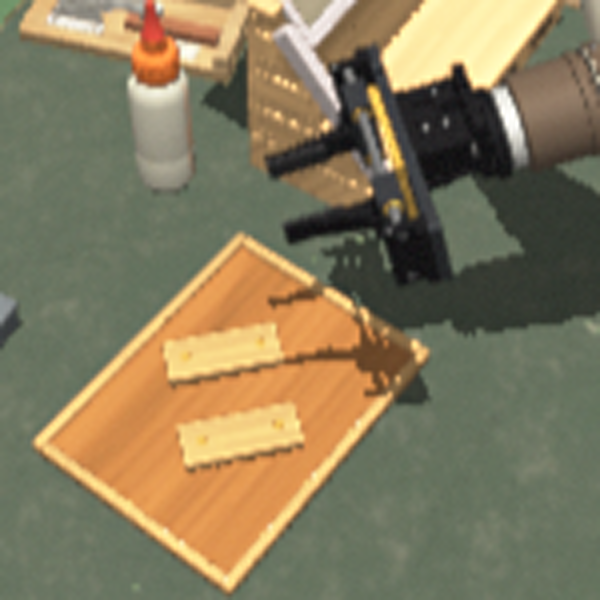

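```bash
python3 -c "
from h import *
G=np.array([.696,-.220,.296]); z=R(25,HY)[:,2]
plan(((.55,-.08,.32),18,18,180),(G-.09*z,25,HY,180),(G,25,HY,180),((.5896,-.2104,.169),25,HY,180))
"
```

```text
mm [ -64.4  -86.1 -169.3] deg [21.05  4.34  6.57] tcp [ 0.402 -0.128  0.371]
mm [-43.3 -88.1  27.7] deg [21.46  6.91  8.45] tcp [ 0.467 -0.2    0.403]
mm [-0.  0. 90.] deg [0. 0. 0.] tcp [ 0.548 -0.207  0.365]
mm [160.3   0.2 -43.2] deg [0. 0. 0.] tcp [ 0.442 -0.197  0.238]
```

```bash
python3 -m creep '[[0.3,-12,-15,-30,3.5,0.7,1],[0.3,-24,-30,-58,7,1.4,2],[0.3,-36,-45,-86,10.5,2.1,3],[0.3,-46,-60,-114,14,2.9,4.4],[0.3,-56,-74,-142,17.5,3.6,5.5],[0.3,-64,-86,-169,21,4.3,6.6],[0.3,-64,-86,-169,21,4.3,6.6]]'; python3 -m creep '[[0.3,-8,-18,5,4.3,1.4,1.7],[0.3,-17,-36,10,8.6,2.8,3.4],[0.3,-26,-54,15,13,4.2,5.1],[0.3,-35,-72,20,17.2,5.6,6.8],[0.3,-43,-88,28,21.5,6.9,8.4],[0.3,-43,-88,28,21.5,6.9,8.4]]'; python3 -c "
from h import *
st()
G=np.array([.696,-.220,.296]); z=R(25,HY)[:,2]
plan((G-.09*z,25,HY,180),(G,25,HY,180))
p,W=cap('scene'); o=vision.cut_out('scene','sash_tab')
T=W[60:130,250:330].reshape(-1,3); T=T[(T[:,2]>.275)&(T[:,2]<.33)&(abs(T[:,1]+.22)<.03)&(T[:,0]>.66)&(T[:,0]<.74)]; print(len(T),T.min(0),np.median(T,0),T.max(0))
"
```

```text
time_s: 27.63
tcp_pos: [0.4011, -0.1311, 0.3694]
ee_rot: [[-0.298, -0.303, 0.905], [-0.096, 0.953, 0.288], [-0.95, -0.001, -0.313]]
wrist_force: [0.4, 1.0, -0.2]
gripper_width: 0.65
gripper_force: 0.0
time_s: 28.13
tcp_pos: [0.4687, -0.2004, 0.3975]
ee_rot: [[-0.43, 0.09, 0.898], [0.039, 0.996, -0.081], [-0.902, 0.0, -0.432]]
wrist_force: [-0.3, 0.7, -0.3]
gripper_width: 0.651
gripper_force: 0.0
28.1333 [ 0.4687 -0.2004  0.3975] [-16.3   4.7 -15.2 -59.  -11.8 -26.7] [-0.3  0.7 -0.3] 0.6510652194275794 0.0
[[-0.43   0.09   0.898]
 [ 0.039  0.996 -0.081]
 [-0.902  0.    -0.432]]
mm [-4.3  0.5 -4.4] deg [-0.1  -0.59 -0.06] tcp [ 0.467 -0.2    0.403]
mm [-0.  0. 90.] deg [0. 0. 0.] tcp [ 0.548 -0.207  0.365]
168 [ 0.67760893 -0.24123889  0.27514095] [ 0.71196405 -0.21467994  0.29230288] [ 0.73925082 -0.19043219  0.30816427]
```

```bash
python3 -c "
from h import *
G=np.array([.696,-.220,.296]); z=R(70,HY)[:,2]
plan((G-.09*z-.03*hx,70,HY,180),(G,70,HY,180))
"
```

```text
mm [-172.6   -0.8   41.1] deg [1.300e-01 4.436e+01 3.000e-02] tcp [ 0.58  -0.21   0.535]
mm [-28.2   0.  100.3] deg [0. 0. 0.] tcp [ 0.64  -0.215  0.45 ]
```

```bash
python3 -m creep '[[0.3,-20,0,-15,0,6,0],[0.3,-45,0,-20,0,12,0],[0.3,-75,0,-10,0,18,0],[0.3,-105,0,5,0,25,0],[0.3,-135,0,20,0,32,0],[0.3,-160,-0.8,32,0,39,0],[0.3,-172,-0.8,41,0,44.3,0],[0.3,-172,-0.8,41,0,44.3,0]]'; python3 -c "
from h import *
st()
G=np.array([.696,-.220,.296])
plan((G,70,HY,180))
"
```

```text
time_s: 28.9
tcp_pos: [0.5658, -0.2113, 0.5251]
ee_rot: [[-0.86, 0.083, 0.503], [0.076, 0.997, -0.034], [-0.504, 0.009, -0.864]]
wrist_force: [2.0, -0.6, -0.5]
gripper_width: 0.649
gripper_force: 0.0
28.9 [ 0.5658 -0.2113  0.5251] [ -5.3  10.9  -0.1  -0.9 -48.8 -89.2] [ 2.  -0.6 -0.5] 0.6487720486925783 0.0
[[-0.86   0.083  0.503]
 [ 0.076  0.997 -0.034]
 [-0.504  0.009 -0.864]]
mm [-26.4   1.7 102.3] deg [ 0.58 10.27  0.05] tcp [ 0.64  -0.215  0.45 ]
```

```bash
python3 -m creep '[[0.3,-26,1,-4,0.6,6,0],[0.3,-26,1.7,10,0.6,10.2,0],[0.3,-26,1.7,35,0.6,10.2,0],[0.3,-26,1.7,60,0.6,10.2,0],[0.3,-26,1.7,85,0.6,10.2,0],[0.3,-26,1.7,102,0.6,10.2,0],[0.3,-26,1.7,102,0.6,10.2,0],[-1,-26,1.7,102,0.6,10.2,0]]'; python3 -m creep '[[-1,0,0,0,0,0,0],[-1,0,0,0,0,0,0],[-1,0,0,0,0,0,0],[-1,0,0,0,0,0,0],[-1,0,0,0,0,0,0],[-1,0,0,0,0,0,0],[-1,0,0,0,0,0,0],[-1,0,0,0,0,0,0]]'; python3 -c "
from h import *
st()
plan(((.5896,-.2104,.169),70,HY,180))
"
```

```text
time_s: 29.57
tcp_pos: [0.6406, -0.2155, 0.449]
ee_rot: [[-0.934, 0.088, 0.346], [0.083, 0.996, -0.03], [-0.347, 0.0, -0.938]]
wrist_force: [-0.3, -0.7, 1.6]
gripper_width: 0.625
gripper_force: 0.0
time_s: 30.23
tcp_pos: [0.6409, -0.2147, 0.4525]
ee_rot: [[-0.932, 0.088, 0.353], [0.082, 0.996, -0.032], [-0.354, -0.001, -0.935]]
wrist_force: [-0.6, -0.2, 1.2]
gripper_width: 0.159
gripper_force: 30.0
30.2333 [ 0.6409 -0.2147  0.4525] [ -4.8  21.6   5.4   0.1 -53.1 -90.3] [-0.6 -0.2  1.2] 0.15942791275728127 30.000017685815692
[[-0.932  0.088  0.353]
 [ 0.082  0.996 -0.032]
 [-0.354 -0.001 -0.935]]
mm [146.4  -0.2  82.9] deg [-0.03  0.73  0.02] tcp [ 0.534 -0.205  0.323]
```

```bash
python3 -m creep '[[-1,20,0,11,0,0,0],[-1,40,0,22.5,0,0,0],[-1,60,0,34,0,0,0],[-1,80,0,45,0,0,0],[-1,100,0,57,0,0,0],[-1,120,0,68,0,0,0],[-1,136,0,77,0,0,0],[-1,146,0,83,0,0,0]]'; python3 -m creep '[[-1,1,0,1,0,0,0],[-1,2,0,1,0,0,0],[-1,2,0,1,0,0,0]]'; python3 -c "
from h import *
st()"
```

```text
time_s: 30.9
tcp_pos: [0.5326, -0.2052, 0.3227]
ee_rot: [[-0.932, 0.088, 0.351], [0.082, 0.996, -0.031], [-0.353, -0.0, -0.936]]
wrist_force: [-6.0, 1.8, 7.5]
gripper_width: 0.156
gripper_force: 30.0
time_s: 31.15
tcp_pos: [0.5321, -0.2051, 0.322]
ee_rot: [[-0.932, 0.088, 0.352], [0.082, 0.996, -0.032], [-0.353, -0.001, -0.936]]
wrist_force: [-5.2, 1.7, 6.2]
gripper_width: 0.159
gripper_force: 30.0
31.15 [ 0.5321 -0.2051  0.322 ] [ -4.8  17.7 -20.5   0.2 -31.1 -90.4] [-5.2  1.7  6.2] 0.15935115845887235 30.000581732019782
[[-0.932  0.088  0.352]
 [ 0.082  0.996 -0.032]
 [-0.353 -0.001 -0.936]]
```

```bash
python3 -m creep '[[-1,1.5,0,1,0,0,0],[-1,3,0,1.7,0,0,0],[-1,3,0,1.7,0,0,0],[-1,3,0,1.7,0,0,0]]'; python3 -m creep '[[-0.1,0,0,0,0,0,0],[-0.1,0,0,0,0,0,0],[-0.1,0,0,0,0,0,0],[-0.1,0,0,0,0,0,0],[-0.1,0,0,0,0,0,0],[-0.1,0,0,-25,0,0,0],[-0.1,0,0,-60,0,0,0],[-0.1,0,0,-95,0,0,0]]'; python3 -m creep '[[-0.1,30,0,-20,0,0,0],[-0.1,65,0,-40,0,0,0],[-0.1,100,0,-50,0,0,0],[-0.1,130,0,-50,0,0,0],[-0.1,130,0,-50,0,0,0]]'; python3 -c "
from h import *
st()
board('top'); board('scene')
p,W=cap('top');p,W=cap('scene'); save(p,'s12.png',(180,30,440,280),2.3)
L=np.stack([(W-np.r_[hc,0])@hx,(W-np.r_[hc,0])@hy,W[...,2]],-1).reshape(-1,3)
n=np.array([-.766,0,.643]); d=(L-[-.085,0,.05])@n; s=(L-[-.085,0,.05])@[.643,0,.766]
m=(abs(L[:,1])<.15)&(d>-.01)&(d<.03)&(s>-.02)&(s<.3); print('sash extent',np.percentile(s[m],[1,5,50,95,99]))
T=L[(abs(L[:,1])<.03)&(d>.02)&(d<.08)&(s>.03)&(s<.15)]; print('tab',len(T),T.min(0),np.median(T,0),T.max(0))
"
```

```text
time_s: 31.48
tcp_pos: [0.5312, -0.205, 0.3216]
ee_rot: [[-0.93, 0.087, 0.357], [0.081, 0.996, -0.032], [-0.359, -0.001, -0.934]]
wrist_force: [-3.8, 2.0, 11.4]
gripper_width: 0.159
gripper_force: 30.0
time_s: 32.15
tcp_pos: [0.4968, -0.202, 0.4069]
ee_rot: [[-0.933, 0.088, 0.349], [0.082, 0.996, -0.031], [-0.35, -0.0, -0.937]]
wrist_force: [1.1, -0.3, 0.1]
gripper_width: 0.448
gripper_force: 0.0
time_s: 32.57
tcp_pos: [0.3526, -0.1893, 0.4058]
ee_rot: [[-0.933, 0.09, 0.347], [0.085, 0.996, -0.03], [-0.349, 0.002, -0.937]]
wrist_force: [1.1, -0.7, -1.5]
gripper_width: 0.449
gripper_force: 0.0
32.5667 [ 0.3526 -0.1893  0.4058] [ -4.7  -4.8 -33.3   0.1 -41.1 -90.6] [ 1.1 -0.7 -1.5] 0.4486093600706688 0.0
[[-0.933  0.09   0.347]
 [ 0.085  0.996 -0.03 ]
 [-0.349  0.002 -0.937]]
board top 0.6 [ 0.605  0.209  0.296  0.222 -9.616] x yaw
board scene 0.84 [ 0.608  0.207  0.295  0.224 -9.601] x yaw
sash extent [-0.0015091   0.01381226  0.12818028  0.2322509   0.23853578]
tab 93 [-0.05895317 -0.0069585   0.14495734] [-0.03855445  0.00522928  0.16910349] [-0.00795836  0.01140241  0.17896504]
```

View pics/s12.png

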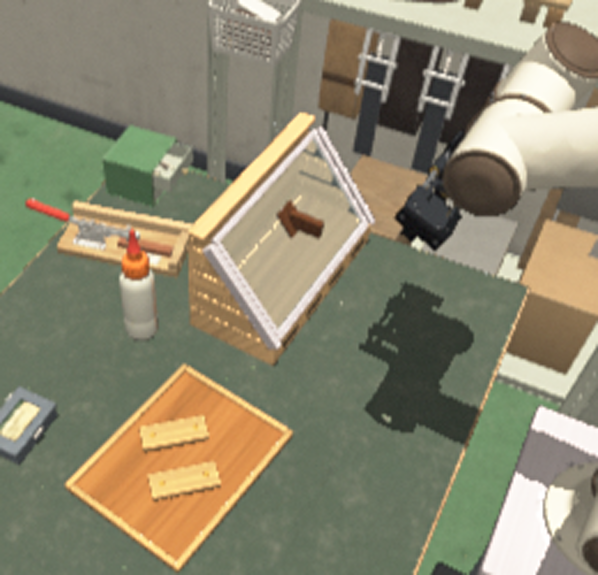

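```bash
python3 -c "
from station import r
print(r.finish_job())"
```

```text
the job is handed in; nothing more can be done
None
```

I handed the job in at about 33 s with both cauls that were in the hutch (the third was absent) turned over and lying flat, cork down, inside the rim of the board. They are clear of each other, the sash is pushed down to its stop, and I saw no contact with the glue bottle or the tape roll; the hand-in call returned no verdict.

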